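# Top up a mixed tray of tins level for its cover

## Task

Finish packing the cardboard tray so that its back row comes up level for the cover: put the loose flat tin squarely on top of the squat bean can that is already in the tray, the small can squarely on top of the flat tin that is already in the tray, and stand the tall tube midway between those two packed tins, in line with them. Stand the spice jar on the tray floor in front of the tall tube (towards the tray's low front lip), centred on it. All four must end upright and let go; do not shift the two tins already packed, and leave the tape roll, the knife and the big can where they are.

Things in the scene. Friction and masses are not known exactly. Their poses are not given: they have to be found in the camera images.
- tray: Brown cardboard tray, fixed, 252 (y) x 188 mm (x), yaw within 0.3. Origin: centre of underside; z up. Low front lip (14 mm) at -x, facing the robot; other walls at most 28 mm high, 4 thick; floor 3 thick. Back row: x = +36 mm; the two packed tins stand in it at y = +75 and -75 mm, within 3 mm; which is where varies. Fixed low cartons (34 mm high) fill the front corners (|y| over 67 mm). Tube: in the row at y = 0; jar: y = 0, x about -45 mm
- bean_can_top (a point): Squat can with a kraft paper label, 66 mm diameter, 58 mm high, steel ends, already in the tray's back row, 250 g, loose. The point is the centre of its top face, 61 mm above the table
- packed_tin_top (a point): Flat ring-pull tin, 66 mm diameter, 34 mm high, kraft label, already in the tray's back row, 170 g, loose. The point is the centre of its top face, 37 mm above the table
- flat_tin_center (a point): Loose flat ring-pull tin, same as the packed one, 66 mm diameter, 34 mm high, about 170 g, standing on the table outside the tray. The point is its centre, half-way up; z is up; it stands upright on the table
- small_can_center (a point): Loose small can, 53 mm diameter, 58 mm high, kraft label, plain steel ends, about 140 g. The point is its centre, half-way up; z is up; it stands upright on the table
- tall_tube_center (a point): Loose tall tube of kraft board with a white plastic cap, 53 mm diameter, 92 mm high, about 150 g. The point is its centre, half-way up; z is up; it stands upright on the table
- spice_jar_center (a point): Loose spice jar of glass with a black screw cap, 45 mm diameter, 84 mm high, about 130 g. The point is its centre, half-way up; z is up; it stands upright on the table
- tape_roll: Roll of brown packing tape lying flat, 102 mm diameter, 48 mm high, to the far right (robot's view): not part of the job. Origin: centre of its underside
- knife: Black utility knife lying flat beyond the tray, 150 mm long (along its x), 20 mm wide, 15 mm high: not part of the job. Origin: near its middle, on its underside
- big_can: Large food can, 73 mm diameter, 109 mm high, kraft label, standing far to the left (robot's view): not part of the job. Origin: centre of its underside

How it is judged:
By the outcome, as a careful person would: the job done as asked, in the order asked, and still so for the second after the job is handed in, with the robot touching nothing.
It also fails if it takes over 112 s, if anything falls off the work surface, if the arm or the gripper's body presses on something with over 40 N, if the wrist force passes 120 N, or if a joint passes its speed limit or range.

## Robot

A 7-joint arm with a two-finger parallel gripper is mounted at the origin on the work surface. World frame = base frame: x ahead of the robot, y to its left, z up, the work surface at z = 0. Lengths are in mm, angles in rad, forces in N, time in s.
With the tool pointing down it reaches from about 400 to 875 mm from the base axis. Payload 4.4 kg.
Tool frame: the origin (TCP) lies on the centre line of the jaws, within the pads' length; the fingertips stand 8 mm ahead of it and the grasp point (between the pads) lies 11 mm behind it; x points along the fingers, z is the direction in which the jaws open and shut, and the axes are right-handed (so a half turn about x gives the same grasp; the last joint's range is limited). The gripper opens to 85 mm and grips with 20 to 120 N. Pads are 22 mm wide; open, the fingers measure 114 mm over their backs; the gripper's body (76 mm by 85 mm) begins 54 mm behind the grasp point. The pads swing forward as they close: fully open they stand 13 mm farther back than shut.
Start: joints at [-1.308, 0.628, 0.038, 1.517, -0.027, 0.996, -0.02], TCP at [209.867, 615.202, 239.313] pointing down, gripper open.
Joint ranges: [-3.06, 3.06], [-0.37, 2.12], [-1.25, 1.32], [0.18, 2.47], [-1.1, 4.24], [0.23, 1.98], [-2.94, 2.94]. Speed limits (rad/s): [2.57, 2.57, 3.14, 3.14, 3.14, 3.14, 3.14].

## Interface

Orientations are given as [roll, pitch, yaw] about the fixed x, y, z axes, in that order (R = Rz(yaw) Ry(pitch) Rx(roll)).
In Python, from cell import ctrl, get_image, camera_params gives the robot as it stands. The module is installed in compiled form; this text tells all that it offers.
- The arm moves only by the shell command python3 -m handwheel 'ROWS'. ROWS is text: rows parted by semicolons, each of 7 numbers parted by spaces: the opening, from -1 (shut) to 1 (fully open), then the shift along the tool's x, y, z in mm, then the turn, a rotation vector about the tool's x, y, z in rad. In form: grip x y z wx wy wz; .... A call has 1 to 10 rows; each row shifts and turns the pose as measured when the row begins, along the tool's axes as they then stand; what a row does not reach is not made up. A row lasts 1/10 s, in which the tool goes at most 50 mm and 8.59 degrees, less where a joint would pass 70% of its speed; a pose out of reach is approached as far as the arm can. A call with a gripper value outside its range is refused whole. The fingers move at their own pace and stop on an object; the grip force is fixed at half the most. Time passes only in rows, so rows that do not move let the fingers close. It gives the time, the measured TCP pose, the force and the opening at its end, in the units of the state.
- ctrl.read_state(): the state, without advancing time (a new reading comes with each control period).
- get_image(name): name is "scene" or "side" or "wrist"; returns the picture (420x560x3 uint8, blue, green, red); there is no depth.
- camera_params(name): a dict with "fx", "fy", "cx", "cy" (pixels), "eye" and "orientation" of the camera in the world. Camera axes: x right, y up, looking along -z (the intrinsics and any distortion apply to the point x, -y, -z); pixel columns grow to the right and rows downward; lengths in mm; the calibration is good to about 2 mm. A picture is of the moment at which its call begins: read the wrist's pose just before it. camera_params takes no time and is no camera call; for the wrist camera it gives the pose at the moment of the call.
- ctrl.finish_job(): hands the job in, once; it reports no verdict.
The state is a dict: "clock": time; "qpos": joint angles; "qd": joint speeds; "tau": joint torques, N m; "eef_pos": TCP position; "tool_rot": TCP orientation; "force": force on the tool from outside, world axes, zero at the start; "torque": the same for the moment, N m; "width": finger opening in mm.
Only numpy, scipy, OpenCV 4.12 (cv2) and the standard library are available. Lean on these libraries where they do the work, as an engineer would, in place of code of your own. Each camera call takes 0.05 s, during which the arm holds its last target.

## Working session

There is one attempt and no reset: what is moved stays moved. The work goes in short steps, Python scripts to look and compute and a shell command to move; the robot and the scene stay as the last step left them, time stands still between calls to the robot, and variables do not carry over. Pictures are saved under pics/ and viewed, and the job is handed in when it is done.

```bash
mkdir -p pics; cat > h.py <<'E'
import cv2,numpy as np
from cell import ctrl,get_image,camera_params
def snap(n,f):
    p=camera_params(n); im=get_image(n); cv2.imwrite('pics/'+f,im); return im,p
E
python3 - <<'E'
from h import *
for n in ("scene","side","wrist"):
    im,p=snap(n,n+"0.png"); print(n,p)
s=ctrl.read_state(); print(s)
E
```

```text
scene {'fx': 538.7636293498198, 'fy': 538.7636293498198, 'cx': 280.32962592082856, 'cy': 214.84233726501438, 'eye': array([1468.30089375,  892.10380846, 1059.76332753]), 'orientation': array([0.90951782, 0.00583983, 2.34396365])}
side {'fx': 540.5648943883982, 'fy': 540.5648943883982, 'cx': 281.31463454927746, 'cy': 202.78419547614615, 'eye': array([  459.66865422, -1034.14173886,  1120.3945174 ]), 'orientation': array([ 0.78210328,  0.01063041, -0.10542298])}
wrist {'fx': 301.7742877496833, 'fy': 301.7742877496833, 'cx': 277.7519752876063, 'cy': 207.83284475617066, 'eye': array([131.00675164, 641.75103094, 372.20295175]), 'orientation': array([-0.32956993,  0.00155792,  1.24142199])}
{'clock': 0.15, 'qpos': array([-1.30779773,  0.6291091 ,  0.0384928 ,  1.51814153, -0.02698533,
        0.99626354, -0.02001527]), 'qd': array([-0.00048345, -0.00309364,  0.00121029, -0.00337671, -0.00016982,
       -0.00068186, -0.00064399]), 'tau': array([ 1.87402024e-03, -5.63795793e+01,  1.22818485e+00, -1.93648428e+01,
        1.12688637e-02,  7.35730195e-03,  1.25508905e-05]), 'eef_pos': array([209.7408602 , 614.75524429, 238.61602128]), 'tool_rot': array([-3.11079428,  1.56939382, -1.86883983]), 'force': array([-0.57638722,  0.28521407, -0.23969768]), 'torque': array([-0.0352434, -0.0170067, -0.0655074]), 'width': 85.2416931522279}
```

View pics/scene0.png

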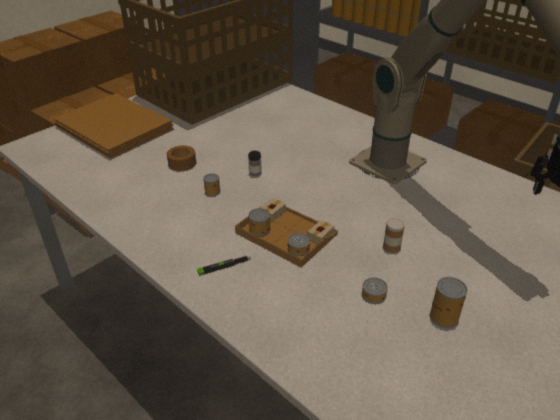

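View pics/side0.png

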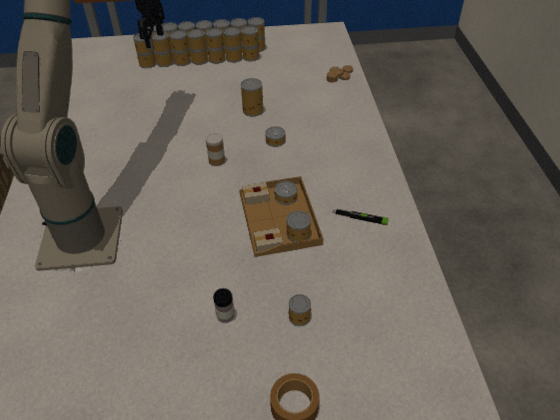

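View pics/wrist0.png

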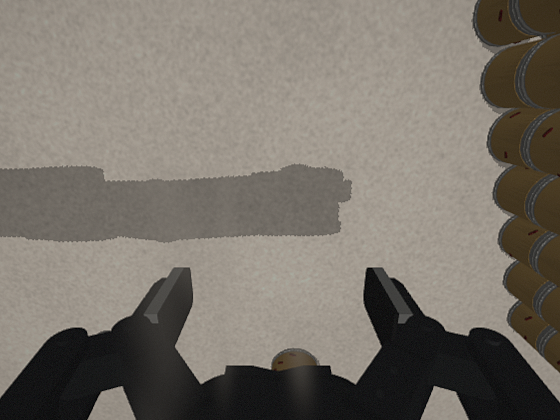

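```bash
python3 - <<'E'
import cv2,numpy as np
a=cv2.imread('pics/scene0.png');b=cv2.imread('pics/side0.png')
def crop(im,x,y,w,h,s,n):
    c=cv2.resize(im[y:y+h,x:x+w],None,fx=s,fy=s,interpolation=cv2.INTER_CUBIC); c=cv2.convertScaleAbs(c,alpha=1.5); cv2.imwrite('pics/'+n,c)
crop(a,180,140,130,130,4.5,'c1.png'); crop(a,280,200,190,130,4,'c2.png')
crop(b,195,120,150,140,4.2,'c3.png'); crop(b,195,270,140,60,5.5,'c4.png')
E
```

```text
(no output)
```

View pics/c1.png

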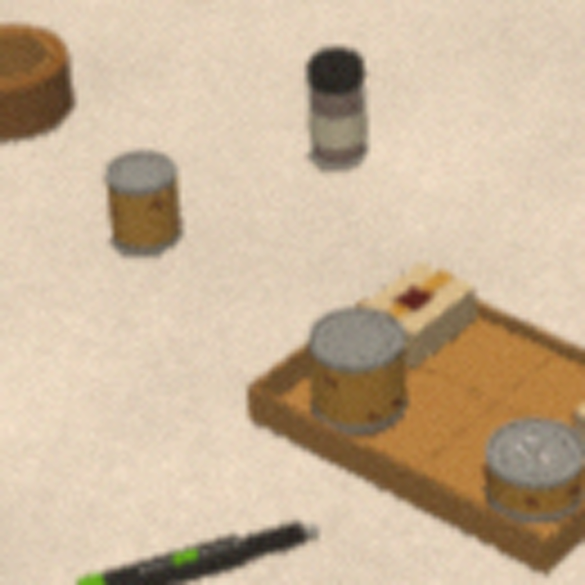

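View pics/c2.png

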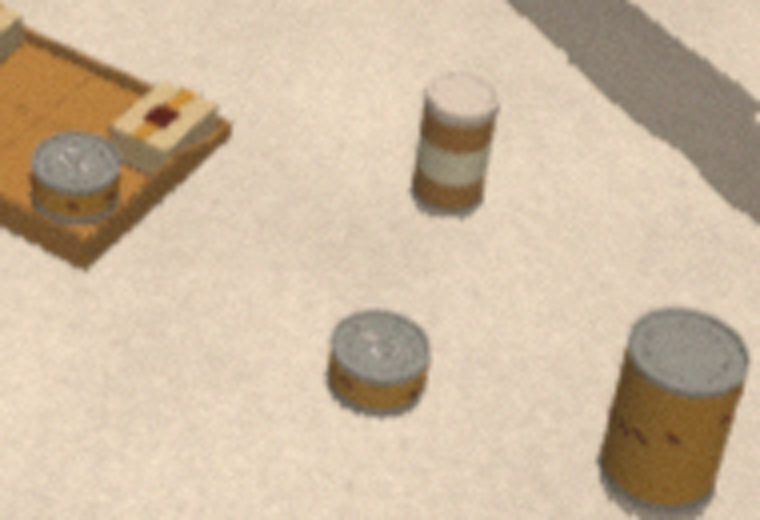

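View pics/c3.png

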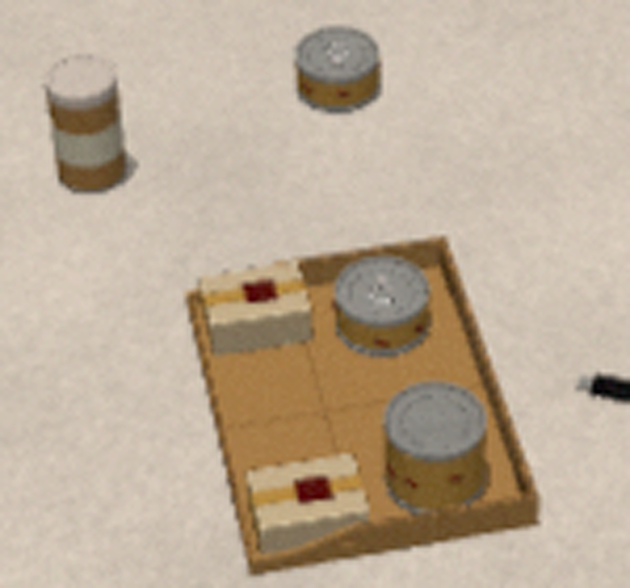

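View pics/c4.png

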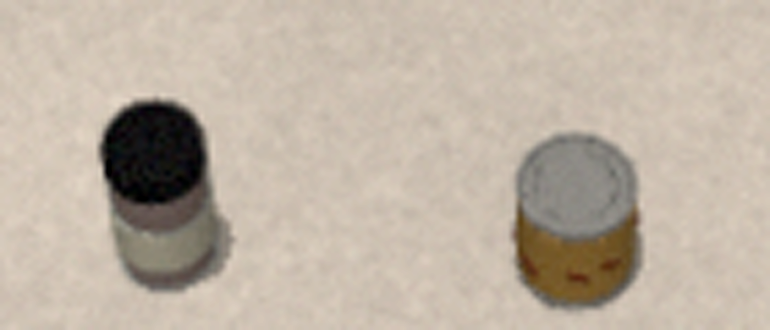

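```bash
cat >> h.py <<'E'
from scipy.spatial.transform import Rotation as R
def ray(p,u,v):
    d=np.array([(u-p['cx'])/p['fx'],-(v-p['cy'])/p['fy'],-1.]);
    d=R.from_euler('xyz',p['orientation']).as_matrix()@d
    return np.array(p['eye']),d
def onz(p,u,v,z):
    e,d=ray(p,u,v); return e+d*(z-e[2])/d[2]
def tri(rs):
    A=np.zeros((3,3));b=np.zeros(3)
    for e,d in rs:
        d=d/np.linalg.norm(d);M=np.eye(3)-np.outer(d,d);A+=M;b+=M@e
    return np.linalg.solve(A,b)
def proj(p,X):
    c=R.from_euler('xyz',p['orientation']).as_matrix().T@(np.array(X)-p['eye'])
    return p['cx']+p['fx']*c[0]/-c[2], p['cy']-p['fy']*c[1]/-c[2]
E
python3 - <<'E'
from h import *
sc=camera_params('scene');sd=camera_params('side')
f=lambda o,s,c:(o[0]+(c[0]+.5)/s-.5,o[1]+(c[1]+.5)/s-.5)
C1=((180,140),4.5);C2=((280,200),4);C3=((195,120),4.2);C4=((195,270),5.5)
T=dict(small=(f(*C1,(142,172)),f(*C4,(577,186)),58),bean=(f(*C1,(357,340)),f(*C3,(435,422)),61),
packed=(f(*C1,(535,455)),f(*C3,(382,290)),37),jar=(f(*C1,(336,70)),f(*C4,(154,153)),84),
tube=(f(*C2,(461,97)),f(*C3,(82,79)),92),flat=(f(*C2,(380,345)),f(*C3,(338,54)),34))
for k,(a,b,z) in T.items():
    print(k,onz(sc,*a,z).round(1),onz(sd,*b,z).round(1),tri([ray(sc,*a),ray(sd,*b)]).round(1))
E
```

```text
small [ 567. -317.   58.] [ 566.8 -317.9   58. ] [ 566.8 -317.5   57.6]
bean [599.6 -53.9  61. ] [597.2 -56.5  61. ] [597.8 -55.3  59.4]
packed [582.9  93.7  37. ] [579.8  93.4  37. ] [580.8  93.2  36.2]
jar [ 397.7 -285.9   84. ] [ 390.2 -299.2   84. ] [ 389.8 -294.3   77. ]
tube [385.4 284.8  92. ] [382.  281.7  92. ] [382.3 283.6  90. ]
flat [575.2 361.   34. ] [575.6 363.4  34. ] [575.7 361.6  35.1]
```

```bash
cat >> h.py <<'E'
def st():
    s=ctrl.read_state(); M=R.from_euler('xyz',s['tool_rot']).as_matrix(); return s,np.array(s['eef_pos']),M
def go(x,y,z,ang=None):
    """print tool-frame shift to TCP target xyz, jaw dir angle ang (world, of tool z), tool x down"""
    s,P,M=st()
    d=M.T@(np.array([x,y,z])-P)
    zc=M[:,2]; cur=np.arctan2(zc[1],zc[0])
    print('t',round(s['clock'],2),'P',P.round(1),'jaw',round(cur,3),'w',round(s['width'],1),'F',np.round(s['force'],1),'tilt x',M[:,0].round(3))
    print('shift tool',d.round(1),'norm',round(np.linalg.norm(d),1))
    a=cur if ang is None else ang
    a=cur+(a-cur+np.pi/2)%np.pi-np.pi/2
    X=np.array([0,0,-1.]);Z=np.array([np.cos(a),np.sin(a),0]);Y=np.cross(Z,X)
    T=np.column_stack([X,Y,Z]); print('rotvec tool',R.from_matrix(M.T@T).as_rotvec().round(3),'goal jaw',round(a,3))
E
python3 - <<'E'
from h import *
s,P,M=st();print(M.round(3))
p=camera_params('wrist');print('cam eye tool',M.T@(p['eye']-P)); print('cam axes tool',(M.T@R.from_euler('xyz',p['orientation']).as_matrix()).round(3))
print(s['qpos'])
go(575.5,362,160)
E
```

```text
[[-0.    -0.946  0.323]
 [-0.001  0.323  0.946]
 [-1.    -0.    -0.001]]
cam eye tool [-1.33710570e+02  8.32258705e+01 -9.83522953e-03]
cam axes tool [[-0.     0.324 -0.946]
 [-0.001  0.946  0.324]
 [ 1.     0.001  0.   ]]
[-1.30779773  0.6291091   0.0384928   1.51814153 -0.02698533  0.99626354
 -0.02001527]
t 0.15 P [209.7 614.8 238.6] jaw 1.242 w 85.2 F [-0.6  0.3 -0.2] tilt x [-0.    -0.001 -1.   ]
shift tool [  78.8 -427.8 -121. ] norm 451.5
rotvec tool [ 0.    -0.001  0.   ] goal jaw 1.242
```

```bash
python3 - <<'E'
from h import *
sc=camera_params('scene');sd=camera_params('side')
print(onz(sc,451,288,109),onz(sd,252,87,109))
print(onz(sc,181,153,48),onz(sd,295,390,48))
go(570,355,180)
E
```

```text
[517.11422797 538.10476051 109.        ] [514.6417607  521.92658262 109.        ]
[ 530.23699874 -530.41704099   48.        ] [ 530.95908383 -522.61487057   48.        ]
t 0.15 P [209.7 614.8 238.6] jaw 1.242 w 85.2 F [-0.6  0.3 -0.2] tilt x [-0.    -0.001 -1.   ]
shift tool [  58.8 -424.8 -129.4] norm 448.0
rotvec tool [ 0.    -0.001  0.   ] goal jaw 1.242
```

```bash
python3 -m handwheel '1 5 -42 -13 0 0 0;1 5 -42 -13 0 0 0;1 5 -42 -13 0 0 0;1 5 -42 -13 0 0 0;1 5 -42 -13 0 0 0;1 5 -42 -13 0 0 0;1 10 -42 -13 0 0 0;1 10 -42 -13 0 0 0;1 10 -42 -13 0 0 0;1 10 -42 -13 0 0 0'; python3 - <<'E'
from h import *
go(575.5,362,150)
E
```

```text
clock: 1.15
eef_pos: [569.4, 357.5, 162.0]
tool_rot: [1.518, 1.563, 2.779]
force: [0.6, 0.8, -0.1]
width: 85.6
t 1.15 P [569.4 357.5 162. ] jaw 1.261 w 85.6 F [ 0.6  0.8 -0.1] tilt x [-0.007  0.003 -1.   ]
shift tool [12.  -4.5  6.2] norm 14.2
rotvec tool [ 0.     0.    -0.008] goal jaw 1.261
```

```bash
python3 -m handwheel '1 12 -4 6 0 0 -0.008;1 0 0 0 0 0 0;1 0 0 0 0 0 0'; python3 - <<'E'
from h import *
im,p=snap('wrist','w1.png')
go(575.5,362,150)
print(proj(p,(575.5,362,34)))
E
```

```text
clock: 1.45
eef_pos: [581.7, 351.7, 146.8]
tool_rot: [-2.604, 1.563, -1.356]
force: [1.2, -1.0, -0.1]
width: 85.3
t 1.5 P [580.9 352.6 146.8] jaw 1.249 w 85.4 F [-0.  -0.6  0.3] tilt x [ 0.001 -0.007 -1.   ]
shift tool [-3.3  8.1  7.2] norm 11.3
rotvec tool [ 0.    -0.006  0.003] goal jaw 1.249
(np.float64(287.7744245675184), np.float64(195.9377679627911))
```

View pics/w1.png

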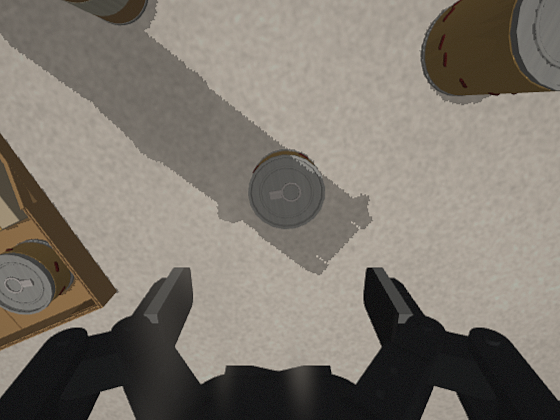

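```bash
python3 - <<'E'
from h import *
s,P,M=st()
p=camera_params('wrist')
print(onz(p,286.5,192,34)); x=onz(p,286.5,192,34)
go(x[0],x[1],60)
E
```

```text
[570.85011265 363.00956567  34.        ]
t 1.5 P [580.9 352.6 146.8] jaw 1.249 w 85.4 F [-0.  -0.6  0.3] tilt x [ 0.001 -0.007 -1.   ]
shift tool [86.7 13.1  7.2] norm 88.0
rotvec tool [ 0.    -0.006  0.003] goal jaw 1.249
```

```bash
python3 -m handwheel '1 30 10 7 0 -0.006 0.003;1 30 0 0 0 0 0;1 25 0 0 0 0 0;1 0 0 0 0 0 0;1 0 0 0 0 0 0'; python3 - <<'E'
from h import *
go(573.5,362.5,14)
E
```

```text
clock: 2.0
eef_pos: [569.7, 371.5, 65.3]
tool_rot: [-0.081, 1.562, 1.178]
force: [0.1, 0.2, 0.3]
width: 85.5
t 2.0 P [569.7 371.5  65.3] jaw 1.259 w 85.5 F [0.1 0.2 0.3] tilt x [ 0.003  0.008 -1.   ]
shift tool [51.2 -6.4 -7.9] norm 52.2
rotvec tool [-0.     0.009  0.001] goal jaw 1.259
```

```bash
python3 -m handwheel '1 0 -3 -4 0 0.009 0;1 0 0 0 0 0 0;1 0 0 0 0 0 0'; python3 - <<'E'
from h import *
go(573.5,362.5,14)
E
```

```text
clock: 2.3
eef_pos: [572.5, 368.8, 69.8]
tool_rot: [-0.825, 1.565, 0.436]
force: [-0.2, 0.1, 0.3]
width: 85.6
t 2.3 P [572.5 368.8  69.8] jaw 1.261 w 85.6 F [-0.2  0.1  0.3] tilt x [ 0.005  0.002 -1.   ]
shift tool [55.8 -2.7 -5.9] norm 56.2
rotvec tool [-0.     0.004  0.004] goal jaw 1.261
```

```bash
python3 -m handwheel '1 10 -2 -4 0 0.003 0.003;1 10 0 0 0 0 0;1 5 0 0 0 0 0;1 0 0 0 0 0 0'; python3 - <<'E'
from h import *
go(573.5,362.5,14)
E
python3 -m handwheel '1 0 0 0 0 0 0;1 0 0 0 0 0 0'; python3 - <<'E'
from h import *
im,p=snap('wrist','w2.png')
go(573.5,362.5,14)
print(proj(p,(573.5,362.5,34)))
E
```

```text
clock: 2.7
eef_pos: [574.5, 363.7, 44.1]
tool_rot: [-0.892, 1.568, 0.368]
force: [0.3, 0.4, 0.7]
width: 85.4
t 2.7 P [574.5 363.7  44.1] jaw 1.26 w 85.4 F [0.3 0.4 0.7] tilt x [ 0.003  0.001 -1.   ]
shift tool [30.1  0.7 -1.5] norm 30.2
rotvec tool [-0.     0.002  0.002] goal jaw 1.26
clock: 2.9
eef_pos: [574.2, 363.4, 43.3]
tool_rot: [-0.997, 1.569, 0.263]
force: [0.5, 0.5, 0.1]
width: 85.7
t 2.95 P [574.2 363.5  43.4] jaw 1.26 w 85.6 F [ 0.2  0.2 -0.1] tilt x [ 0.002  0.001 -1.   ]
shift tool [29.4  0.4 -1.2] norm 29.4
rotvec tool [-0.     0.001  0.002] goal jaw 1.26
(np.float64(275.7697198281646), np.float64(267.51870298830767))
```

View pics/w2.png

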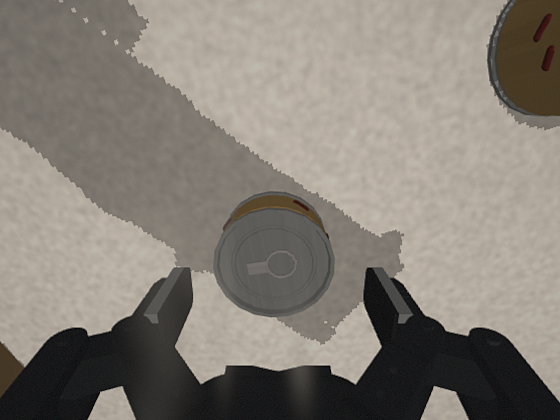

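```bash
python3 -m handwheel '1 8 1 -1 0 0 0;1 8 1 0 0 0 0;1 5 0 0 0 0 0;1 3 0 0 0 0 0;1 0 0 0 0 0 0;1 0 0 0 0 0 0'; python3 - <<'E'
from h import *
go(572,363,14)
E
```

```text
clock: 3.55
eef_pos: [571.6, 363.4, 17.1]
tool_rot: [-0.887, 1.569, 0.374]
force: [-0.4, -0.1, 0.3]
width: 85.4
t 3.55 P [571.6 363.4  17.1] jaw 1.26 w 85.4 F [-0.4 -0.1  0.3] tilt x [ 0.002  0.001 -1.   ]
shift tool [ 3.1 -0.5 -0.3] norm 3.2
rotvec tool [-0.     0.001  0.002] goal jaw 1.26
```

```bash
python3 -m handwheel '1 3 0 0 0 0 0;-1 0 0 0 0 0 0;-1 0 0 0 0 0 0;-1 0 0 0 0 0 0;-1 0 0 0 0 0 0;-1 0 0 0 0 0 0;-1 0 0 0 0 0 0;-1 0 0 0 0 0 0'; python3 - <<'E'
from h import *
go(572,363,14)
snap('wrist','w3.png')
E
```

```text
clock: 4.35
eef_pos: [572.1, 363.6, 14.9]
tool_rot: [-0.828, 1.568, 0.432]
force: [-1.4, -0.1, 0.3]
width: 64.5
t 4.35 P [572.1 363.6  14.9] jaw 1.26 w 64.5 F [-1.4 -0.1  0.3] tilt x [ 0.003  0.001 -1.   ]
shift tool [ 0.9 -0.  -0.6] norm 1.1
rotvec tool [-0.     0.002  0.002] goal jaw 1.26
```

View pics/w3.png

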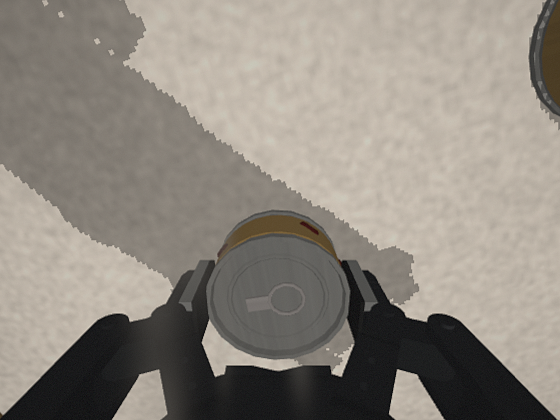

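```bash
python3 - <<'E'
from h import *
s,P,M=st();p=camera_params('wrist')
x=onz(p,278,296,34);print(x,M.T@(x-P))
go(597.5,-55,175)
E
python3 -m handwheel '-1 -20 0 0 0 0 0;-1 -35 0 0 0 0 0;-1 -35 0 0 0 0 0;-1 -30 0 0 0 0 0;-1 -15 0 0 0 0 0;-1 0 0 0 0 0 0;-1 0 0 0 0 0 0'; python3 - <<'E'
from h import *
go(597.5,-55,175)
E
```

```text
[569.79621767 364.38538974  34.        ] [-19.10024994   2.42396216   0.06446216]
t 4.4 P [572.1 363.6  14.9] jaw 1.26 w 64.3 F [-1.2  0.1 -0.3] tilt x [ 0.003  0.001 -1.   ]
shift tool [-160.6 -152.6 -390.4] norm 448.9
rotvec tool [-0.     0.002  0.002] goal jaw 1.26
clock: 5.1
eef_pos: [570.0, 362.4, 151.9]
tool_rot: [2.628, 1.568, -2.395]
force: [-0.8, -0.2, -1.9]
width: 64.4
t 5.1 P [570.  362.4 151.9] jaw 1.26 w 64.4 F [-0.8 -0.2 -1.9] tilt x [-0.002 -0.002 -1.   ]
shift tool [ -22.4 -153.8 -389.1] norm 419.0
rotvec tool [-0.    -0.002 -0.001] goal jaw 1.26
```

```bash
python3 -m handwheel '-1 -3 -15 -38 0 0 0;-1 -3 -17 -43 0 0 0;-1 -3 -17 -43 0 0 0;-1 -3 -17 -43 0 0 0;-1 -3 -17 -43 0 0 0;-1 -3 -17 -43 0 0 0;-1 -3 -17 -43 0 0 0;-1 -2 -16 -40 0 0 0;-1 -1 -9 -22 0 0 0;-1 0 -4 -10 0 0 0'; python3 - <<'E'
from h import *
go(597.5,-55,175)
E
```

```text
clock: 6.1
eef_pos: [589.7, -43.9, 159.6]
tool_rot: [2.001, 1.545, -3.014]
force: [-1.2, -0.9, -1.3]
width: 64.1
t 6.1 P [589.7 -43.9 159.6] jaw 1.269 w 64.1 F [-1.2 -0.9 -1.3] tilt x [-0.026 -0.003 -1.   ]
shift tool [-15.5 -10.4  -8.5] norm 20.5
rotvec tool [-0.    -0.011 -0.024] goal jaw 1.269
```

```bash
python3 -m handwheel '-1 -8 -5 -3 0 -0.01 -0.024;-1 0 0 0 0 0 0;-1 0 0 0 0 0 0;-1 0 0 0 0 0 0'; python3 - <<'E'
from h import *
im,p=snap('wrist','w4.png')
go(597.5,-55,175)
print(proj(p,(597.5,-55.5,61)),proj(p,(581,93.3,37)))
E
```

```text
clock: 6.5
eef_pos: [592.8, -44.8, 165.8]
tool_rot: [1.054, 1.568, 2.326]
force: [-0.3, 0.2, -1.8]
width: 64.3
t 6.55 P [592.7 -44.4 165.8] jaw 1.272 w 64.5 F [-0.7 -0.  -0.7] tilt x [-0.002  0.002 -1.   ]
shift tool [-9.3 -7.7 -8.7] norm 14.8
rotvec tool [ 0.     0.002 -0.003] goal jaw 1.272
(np.float64(267.28402324186305), np.float64(218.55093619338086)) (np.float64(427.4050395718034), np.float64(143.36310541721372))
```

View pics/w4.png

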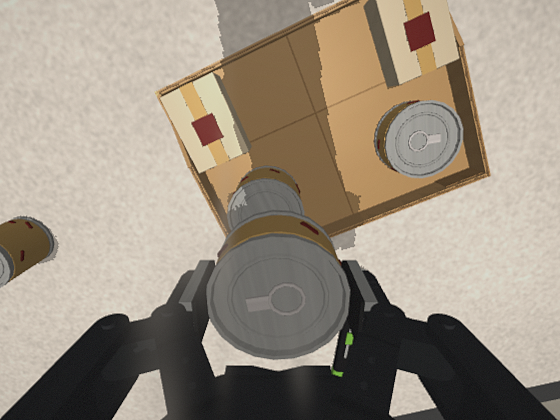

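```bash
python3 -m handwheel '-1 -5 -25 0 0 0 0;-1 -3 -20 0 0 0 0;-1 0 -10 0 0 0 0;-1 0 0 0 0 0 0;-1 0 0 0 0 0 0;-1 0 0 0 0 0 0'; python3 - <<'E'
from h import *
im,p=snap('wrist','w5.png')
np.save('w5.npy',p,allow_pickle=True)
go(597.5,-55,175)
print(proj(p,(597.5,-55.5,61)),proj(p,(581,93.3,37)))
E
```

```text
clock: 7.15
eef_pos: [645.1, -51.9, 173.0]
tool_rot: [1.061, 1.562, 2.345]
force: [0.3, -0.4, -2.1]
width: 64.1
t 7.2 P [644.9 -51.7 173. ] jaw 1.284 w 64.4 F [ 0.3  0.9 -1.4] tilt x [-0.006  0.006 -1.   ]
shift tool [ -1.8  44.6 -16.6] norm 47.6
rotvec tool [ 0.     0.004 -0.008] goal jaw 1.284
(np.float64(256.3276196320609), np.float64(155.85672866148244)) (np.float64(422.89942244070136), np.float64(81.11158370802843))
```

View pics/w5.png

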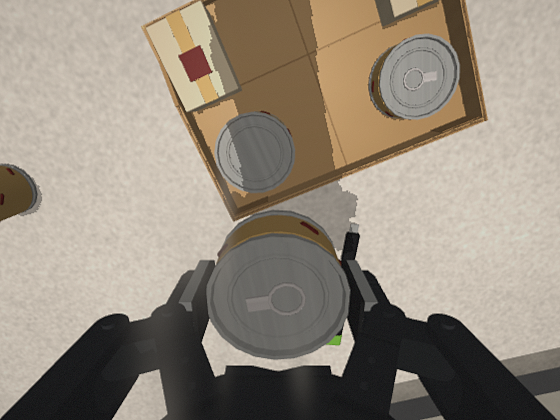

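```bash
python3 - <<'E'
from h import *
p=np.load('w5.npy',allow_pickle=True).item()
s,P,M=st()
b=onz(p,255.5,152,61);k=onz(p,418,77,37);print(b,k,np.linalg.norm(b[:2]-k[:2]))
off=M@np.array([0,2.42,0.06])
t=b-off;print(t)
go(t[0],t[1],130)
E
```

```text
[594.34235942 -55.19082194  61.        ] [576.70020533  89.84215613  37.        ] 146.10205449985312
[596.64616528 -55.93386489  60.98087696]
t 7.2 P [644.9 -51.7 173. ] jaw 1.284 w 64.4 F [ 0.3  0.9 -1.4] tilt x [-0.006  0.006 -1.   ]
shift tool [ 43.2  44.8 -17.9] norm 64.8
rotvec tool [ 0.     0.004 -0.008] goal jaw 1.284
```

```bash
python3 -m handwheel '-1 0 15 -6 0 0.004 -0.008;-1 10 15 -6 0 0 0;-1 15 8 -3 0 0 0;-1 15 3 -1 0 0 0;-1 5 0 0 0 0 0;-1 0 0 0 0 0 0;-1 0 0 0 0 0 0'; python3 - <<'E'
from h import *
go(597.2,-55.6,76)
E
```

```text
clock: 7.9
eef_pos: [597.5, -53.4, 128.5]
tool_rot: [-0.586, 1.57, 0.701]
force: [-0.0, -0.1, -1.8]
width: 64.5
t 7.9 P [597.5 -53.4 128.5] jaw 1.286 w 64.5 F [-0.  -0.1 -1.8] tilt x [ 0.001  0.001 -1.   ]
shift tool [52.5 -0.2 -2.2] norm 52.5
rotvec tool [-0.     0.001  0.001] goal jaw 1.286
```

```bash
python3 -m handwheel '-1 12 0 -1 0 0 0;-1 14 0 -1 0 0 0;-1 10 0 0 0 0 0;-1 4 0 0 0 0 0;-1 0 0 0 0 0 0;-1 0 0 0 0 0 0;-1 0 0 0 0 0 0'; python3 - <<'E'
from h import *
go(597.2,-55.6,76)
E
```

```text
clock: 8.6
eef_pos: [598.5, -55.4, 85.5]
tool_rot: [-1.03, 1.568, 0.256]
force: [0.3, -0.6, -0.9]
width: 63.8
t 8.6 P [598.5 -55.4  85.5] jaw 1.286 w 63.8 F [ 0.3 -0.6 -0.9] tilt x [ 0.003  0.001 -1.   ]
shift tool [ 9.5  1.2 -0.5] norm 9.6
rotvec tool [-0.     0.002  0.003] goal jaw 1.286
```

```bash
cat >> h.py <<'E'
def crops(tag,xs,r=45,s=6):
    out=[]
    for n in ('scene','side'):
        p=camera_params(n);im=get_image(n);u,v=map(int,proj(p,xs));print(n,'crop off',u-r,v-r)
        c=im[v-r:v+r,u-r:u+r]; out.append(cv2.convertScaleAbs(cv2.resize(c,None,fx=s*400/540*1.0,fy=s*400/540,interpolation=cv2.INTER_CUBIC),alpha=1.5))
        print('scale',out[-1].shape[0]/(2*r))
    cv2.imwrite('pics/'+tag,np.hstack(out))
E
python3 - <<'E'
from h import *
crops('d1.png',(597,-55,61))
E
```

```text
scene crop off 214 169
scale 4.444444444444445
side crop off 253 174
scale 4.444444444444445
```

View pics/d1.png

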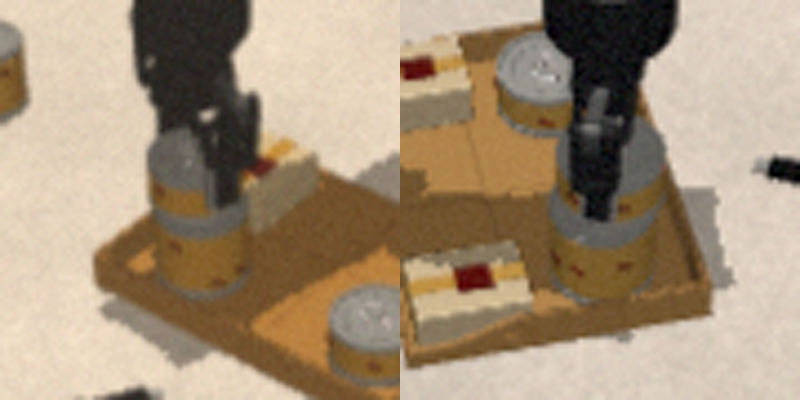

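```bash
python3 - <<'E'
from h import *
for n,o in (('scene',(214,169)),('side',(253,174))):
    p=camera_params(n)
    for X in [(597,-55.5,3),(597,-55.5,61),(597,-55.5,104),(602,-55.5,104),(597,-50.5,104)]:
        u,v=proj(p,X);print(n,X,round((u-o[0]+.5)*4.444-.5+(400 if n=='side' else 0),1),round((v-o[1]+.5)*4.444-.5,1))
E
```

```text
scene (597, -55.5, 3) 205.1 270.1
scene (597, -55.5, 61) 202.6 204.2
scene (597, -55.5, 104) 200.7 153.4
scene (602, -55.5, 104) 195.3 156.7
scene (597, -50.5, 104) 205.9 156.5
side (597, -55.5, 3) 600.9 269.3
side (597, -55.5, 61) 602.0 205.4
side (597, -55.5, 104) 602.8 155.7
side (602, -55.5, 104) 611.2 155.0
side (597, -50.5, 104) 601.7 149.7
```

```bash
python3 - <<'E'
from h import *
im,p=snap('side','s1.png')
g=im.astype(int)
for v in range(200,246,3): print(v,' '.join('%d/%d'%(g[v,u].sum()//3,g[v,u,2]-g[v,u,0]) for u in range(282,318)))
E
```

```text
200 57/53 58/52 50/50 53/52 59/56 59/53 56/56 58/53 55/51 41/34 15/3 21/5 41/9 49/6 50/2 55/0 48/2 37/1 44/2 37/1 50/2 25/-2 11/-1 30/1 54/9 58/23 69/44 93/34 135/20 136/19 137/19 136/19 137/20 139/20 142/20 137/19
203 75/16 67/16 66/14 67/15 65/12 62/11 67/16 68/13 48/8 21/-5 21/-1 32/-3 57/1 67/3 68/0 65/2 36/1 23/-5 31/-3 20/1 16/-5 18/0 23/0 42/1 63/2 61/7 65/3 64/3 80/13 120/17 138/20 133/21 134/21 136/20 134/18 134/17
206 82/68 82/68 85/67 85/68 84/68 82/61 68/28 59/2 60/6 23/0 14/0 14/-1 23/-2 29/2 30/0 27/1 14/-3 12/0 12/0 13/-2 16/1 39/1 50/2 63/5 66/3 63/4 64/4 63/4 63/4 61/3 91/9 135/17 136/20 137/20 137/19 133/19
209 86/66 85/69 85/66 87/67 85/66 79/63 65/17 65/4 58/4 23/1 12/2 14/0 16/-3 9/-5 14/2 16/-2 3/0 12/-2 14/1 12/-3 32/2 65/4 66/2 63/3 65/6 64/4 61/3 60/4 63/4 62/5 70/13 115/32 136/20 138/20 135/19 136/20
212 85/66 83/68 85/69 84/68 84/69 83/65 56/44 52/18 58/4 33/1 16/-2 17/-1 12/-2 16/-2 13/-7 16/-1 15/-3 9/2 11/2 20/-3 35/-2 57/0 62/3 65/3 64/5 62/3 63/5 64/1 65/3 59/8 48/38 63/30 116/24 136/21 139/20 140/20
215 83/68 81/67 79/64 78/62 80/64 75/51 51/31 45/47 
[... 1608 characters left out ...]
6/43 59/43 52/46 56/44 51/47 53/43 53/43
239 65/38 60/51 78/61 76/62 75/60 53/44 55/33 58/15 74/11 66/28 56/46 56/56 58/53 54/55 57/52 59/54 59/50 54/56 58/54 56/52 56/53 55/54 58/46 55/30 61/13 63/30 60/42 57/49 56/48 64/52 68/56 62/52 62/48 66/53 68/54 60/47
242 87/38 83/67 85/69 86/67 85/67 85/67 84/66 86/64 84/63 81/61 72/49 58/30 57/26 57/28 53/34 52/37 53/42 54/42 48/43 54/41 55/42 54/45 54/45 56/47 53/44 56/42 53/45 54/43 56/43 56/45 55/43 54/45 56/40 54/47 54/47 53/45
245 61/46 56/48 62/49 58/50 62/46 58/45 55/44 55/43 53/45 52/49 54/45 57/43 55/43 53/46 54/45 53/45 53/45 53/43 54/46 54/45 54/44 53/45 53/43 53/43 53/46 56/47 54/45 54/45 53/47 56/44 56/47 56/46 54/47 53/44 51/44 58/42
```

```bash
python3 - <<'E'
from h import *
go(595,-55.4,77)
E
python3 -m handwheel '-1 0 2 0 0 0 0;-1 0 1 -1 0 0 0;-1 0 0 0 0 0 0;-1 0 0 0 0 0 0'; python3 - <<'E'
from h import *
go(595,-55.4,77)
E
```

```text
t 8.75 P [598.7 -55.5  85.8] jaw 1.286 w 64.3 F [ 0.1  1.3 -1. ] tilt x [ 0.004  0.001 -1.   ]
shift tool [ 8.8  3.6 -1. ] norm 9.6
rotvec tool [-0.     0.002  0.003] goal jaw 1.286
clock: 9.15
eef_pos: [595.6, -55.6, 86.7]
tool_rot: [-1.157, 1.566, 0.129]
force: [0.1, 0.3, -1.0]
width: 64.0
t 9.15 P [595.6 -55.6  86.7] jaw 1.286 w 64.0 F [ 0.1  0.3 -1. ] tilt x [ 0.005  0.001 -1.   ]
shift tool [ 9.7  0.7 -0. ] norm 9.7
rotvec tool [-0.     0.002  0.005] goal jaw 1.286
```

```bash
python3 - <<'E'
from h import *
crops('d2.png',(597,-55,75),r=30,s=9)
E
```

```text
scene crop off 229 180
scale 6.666666666666667
side crop off 268 186
scale 6.666666666666667
```

View pics/d2.png

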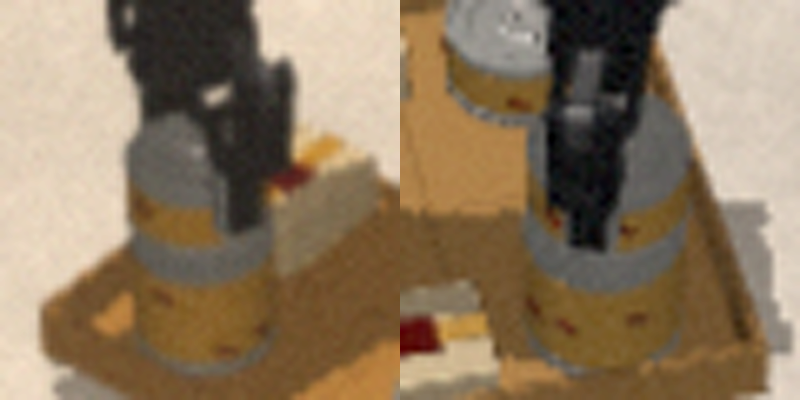

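```bash
python3 -m handwheel '-1 4 1.5 0 0 0 0;-1 4 0 0 0 0 0;-1 2 0 0 0 0 0;-1 0 0 0 0 0 0;-1 0 0 0 0 0 0'; python3 - <<'E'
from h import *
go(594.5,-55.4,76)
E
```

```text
clock: 9.75
eef_pos: [594.5, -55.2, 75.9]
tool_rot: [-1.184, 1.565, 0.102]
force: [-0.7, 0.7, 1.2]
width: 64.0
t 9.75 P [594.5 -55.2  75.9] jaw 1.286 w 64.0 F [-0.7  0.7  1.2] tilt x [ 0.005  0.001 -1.   ]
shift tool [-0.1 -0.  -0.2] norm 0.3
rotvec tool [-0.     0.002  0.005] goal jaw 1.286
```

```bash
python3 -m handwheel '-1 1 0 0 0 0 0;-1 0 0 0 0 0 0'; python3 -m handwheel '-0.2 0 0 0 0 0 0;0.4 0 0 0 0 0 0;1 0 0 0 0 0 0;1 0 0 0 0 0 0;1 0 0 0 0 0 0;1 0 0 0 0 0 0;1 0 0 0 0 0 0'; python3 - <<'E'
from h import *
snap('wrist','w6.png')
go(566.8,-317.5,150)
E
```

```text
clock: 9.95
eef_pos: [594.6, -55.1, 76.1]
tool_rot: [-1.197, 1.565, 0.089]
force: [0.1, 0.3, -1.1]
width: 64.3
clock: 10.65
eef_pos: [594.9, -55.2, 76.0]
tool_rot: [-1.207, 1.564, 0.079]
force: [-0.4, 0.1, 0.7]
width: 85.3
t 10.7 P [594.9 -55.2  76. ] jaw 1.286 w 85.6 F [0.4 0.1 1. ] tilt x [ 0.006  0.001 -1.   ]
shift tool [ -74.4  -47.1 -259.5] norm 274.0
rotvec tool [-0.     0.002  0.006] goal jaw 1.286
```

View pics/w6.png

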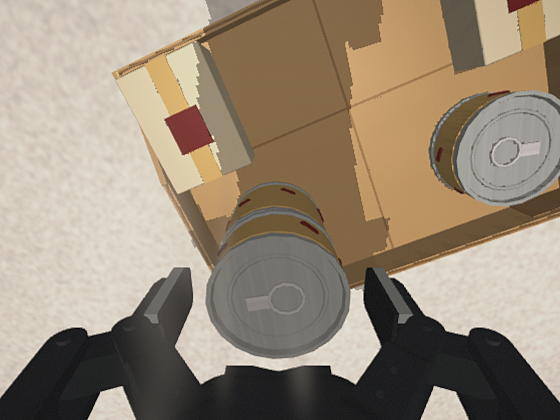

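```bash
python3 -m handwheel '1 -15 0 0 0 0 0;1 -25 0 0 0 0 0;1 -30 0 0 0 0 0;1 -25 0 0 0 0 0;1 -10 -5 0 0 0 0;1 0 -5 0 0 0 0;1 0 0 0 0 0 0'; python3 - <<'E'
from h import *
im,p=snap('wrist','w7.png'); np.save('w7.npy',p,allow_pickle=True)
crops('d3.png',(597,-55,65),r=30,s=9)
go(566.8,-317.5,165)
E
```

```text
clock: 11.4
eef_pos: [604.6, -58.2, 190.7]
tool_rot: [-1.254, 1.561, 0.033]
force: [-0.0, 0.5, 0.5]
width: 85.3
scene crop off 229 183
scale 6.666666666666667
side crop off 268 188
scale 6.666666666666667
t 11.55 P [603.2 -57.8 189.3] jaw 1.286 w 85.4 F [-0.4  0.7 -0.7] tilt x [ 0.006  0.001 -1.   ]
shift tool [  23.9  -37.8 -259.5] norm 263.3
rotvec tool [-0.     0.002  0.006] goal jaw 1.286
```

View pics/w7.png

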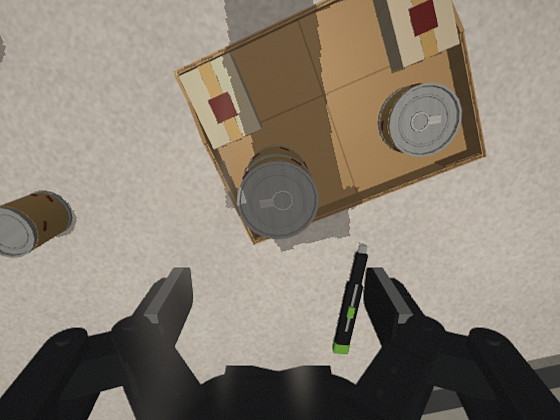

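View pics/d3.png

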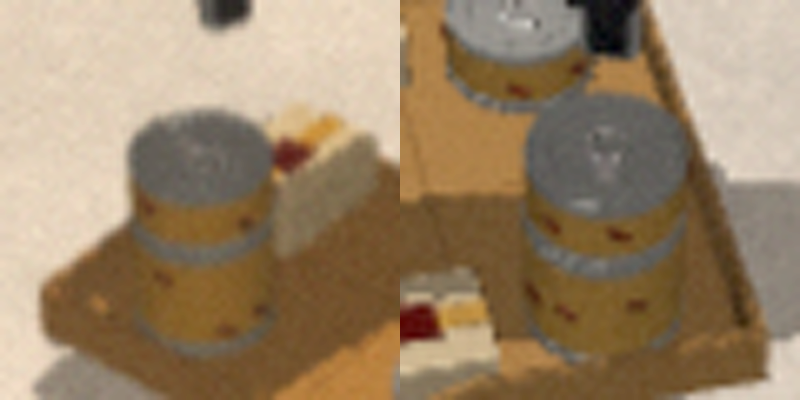

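```bash
python3 -m handwheel '1 2 -5 -35 0 0 0.006;1 3 -6 -40 0 0 0;1 3 -6 -42 0 0 0;1 3 -6 -42 0 0 0;1 3 -6 -40 0 0 0;1 3 -4 -28 0 0 0;1 3 -2 -12 0 0 0;1 0 0 0 0 0 0;1 0 0 0 0 0 0'; python3 - <<'E'
from h import *
im,p=snap('wrist','w8.png'); np.save('w8.npy',p,allow_pickle=True)
go(566.8,-317.5,165)
print(proj(p,(566.8,-317.5,58)))
E
```

```text
clock: 12.45
eef_pos: [564.7, -297.8, 157.5]
tool_rot: [1.173, 1.551, 2.468]
force: [1.4, 0.2, -0.0]
width: 85.3
t 12.5 P [ 564.8 -297.5  157.5] jaw 1.295 w 85.2 F [ 0.6 -0.2 -0.3] tilt x [-0.016  0.012 -1.   ]
shift tool [ -7.8  -7.2 -18.7] norm 21.5
rotvec tool [ 0.     0.008 -0.019] goal jaw 1.295
(np.float64(254.7917218771661), np.float64(222.31881084122605))
```

View pics/w8.png

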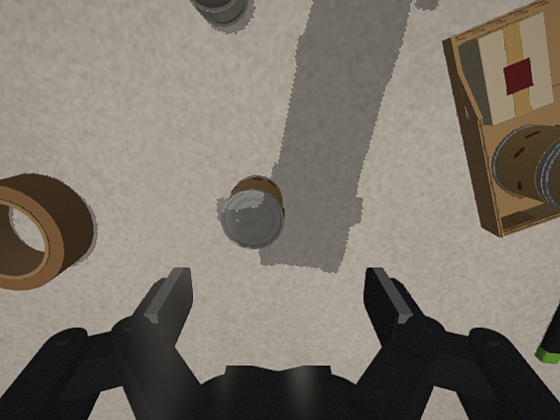

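```bash
python3 -m handwheel '1 10 -3 -8 0 0.008 -0.018;1 20 -3 -7 0 0 0;1 20 -1 -3 0 0 0;1 20 0 -1 0 0 0;1 10 0 0 0 0 0;1 4 0 0 0 0 0;1 0 0 0 0 0 0;1 0 0 0 0 0 0'; python3 - <<'E'
from h import *
go(566.8,-317.5,25)
E
```

```text
clock: 13.3
eef_pos: [575.5, -300.4, 74.4]
tool_rot: [-0.628, 1.561, 0.689]
force: [-0.4, -0.5, 0.6]
width: 85.3
t 13.3 P [ 575.5 -300.4   74.4] jaw 1.317 w 85.3 F [-0.4 -0.5  0.6] tilt x [ 0.008  0.006 -1.   ]
shift tool [ 49.3   4.4 -19.1] norm 53.0
rotvec tool [-0.     0.008  0.006] goal jaw 1.317
```

```bash
python3 -m handwheel '1 0 3 -10 0 0.008 0.006;1 0 2 -8 0 0 0;1 0 0 -2 0 0 0;1 0 0 0 0 0 0;1 0 0 0 0 0 0'; python3 - <<'E'
from h import *
go(566.8,-317.5,25)
E
```

```text
clock: 13.8
eef_pos: [565.8, -322.0, 77.3]
tool_rot: [-2.14, 1.566, -0.824]
force: [0.3, -0.9, 0.1]
width: 85.0
t 13.8 P [ 565.8 -322.    77.3] jaw 1.316 w 85.0 F [ 0.3 -0.9  0.1] tilt x [ 0.003 -0.003 -1.   ]
shift tool [52.3  0.3  4.8] norm 52.5
rotvec tool [ 0.    -0.003  0.004] goal jaw 1.316
```

```bash
python3 -m handwheel '1 10 0 3 0 -0.003 0.004;1 15 0 1 0 0 0;1 15 0 0 0 0 0;1 8 0 0 0 0 0;1 3 0 0 0 0 0;1 0 0 0 0 0 0;1 0 0 0 0 0 0'; python3 - <<'E'
from h import *
go(566.8,-317.5,25)
snap('wrist','w9.png')
E
```

```text
clock: 14.5
eef_pos: [566.1, -316.0, 19.5]
tool_rot: [1.01, 1.566, 2.327]
force: [-0.3, -0.1, 0.1]
width: 85.4
t 14.5 P [ 566.1 -316.    19.5] jaw 1.317 w 85.4 F [-0.3 -0.1  0.1] tilt x [-0.003  0.003 -1.   ]
shift tool [-5.5 -1.1 -1.2] norm 5.8
rotvec tool [ 0.     0.003 -0.004] goal jaw 1.317
```

View pics/w9.png

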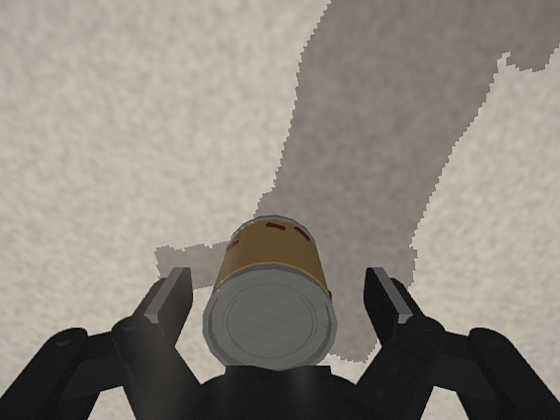

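```bash
python3 -m handwheel '1 -3 0 -3 0 0.003 -0.004;1 0 0 0 0 0 0;-1 0 0 0 0 0 0;-1 0 0 0 0 0 0;-1 0 0 0 0 0 0;-1 0 0 0 0 0 0;-1 0 0 0 0 0 0;-1 0 0 0 0 0 0;-1 0 0 0 0 0 0'; python3 - <<'E'
from h import *
im,p=snap('wrist','w10.png'); np.save('w10.npy',p,allow_pickle=True)
go(580.5,93.3,150)
E
```

```text
clock: 15.45
eef_pos: [566.5, -320.3, 25.3]
tool_rot: [-1.975, 1.566, -0.659]
force: [0.2, -0.5, -0.4]
width: 52.1
t 15.5 P [ 566.5 -320.3   25.3] jaw 1.316 w 51.9 F [-0.2  0.4  0.3] tilt x [ 0.004 -0.003 -1.   ]
shift tool [-125.9   90.   403.5] norm 432.2
rotvec tool [ 0.    -0.002  0.004] goal jaw 1.316
```

View pics/w10.png

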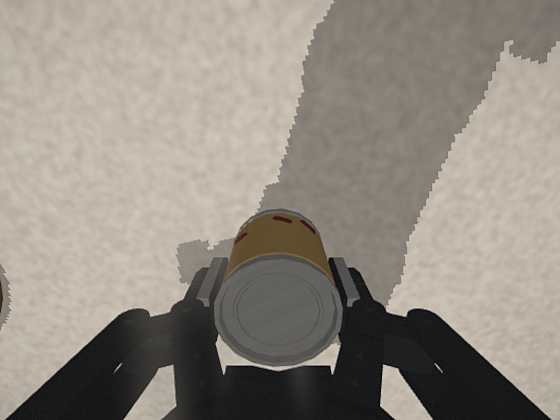

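```bash
python3 - <<'E'
from h import *
s,P,M=st();p=np.load('w10.npy',allow_pickle=True).item()
x=onz(p,278.5,308,58);print(x,M.T@(x-P))
E
python3 -m handwheel '-1 -20 0 0 0 -0.002 0.004;-1 -35 0 0 0 0 0;-1 -40 0 0 0 0 0;-1 -35 0 0 0 0 0;-1 -15 0 0 0 0 0;-1 0 5 30 0 0 0;-1 0 9 40 0 0 0;-1 0 10 43 0 0 0;-1 0 10 43 0 0 0;-1 0 10 43 0 0 0'; python3 - <<'E'
from h import *
go(580.5,93.3,175)
E
```

```text
[ 560.23974891 -318.31946944   58.        ] [-32.77178813   6.43954166   0.23855478]
clock: 16.5
eef_pos: [571.1, -120.6, 172.1]
tool_rot: [2.465, 1.564, -2.518]
force: [0.5, 0.4, -1.6]
width: 52.0
t 16.5 P [ 571.1 -120.6  172.1] jaw 1.3 w 52.0 F [ 0.5  0.4 -1.6] tilt x [-0.005 -0.004 -1.   ]
shift tool [ -3.7  48.1 208.6] norm 214.1
rotvec tool [-0.    -0.005 -0.004] goal jaw 1.3
```

```bash
python3 -m handwheel '-1 0 10 43 0 -0.005 -0.004;-1 0 10 43 0 0 0;-1 0 10 40 0 0 0;-1 0 7 28 0 0 0;-1 0 4 14 0 0 0;-1 0 1 4 0 0 0;-1 0 0 0 0 0 0;-1 0 0 0 0 0 0'; python3 - <<'E'
from h import *
go(581.9,93.3,75)
E
```

```text
clock: 17.3
eef_pos: [573.0, 73.0, 170.2]
tool_rot: [1.003, 1.565, 2.315]
force: [-0.4, -0.3, -1.7]
width: 52.0
t 17.3 P [573.   73.  170.2] jaw 1.313 w 52.0 F [-0.4 -0.3 -1.7] tilt x [-0.004  0.004 -1.   ]
shift tool [95.3 -3.9 21.6] norm 97.8
rotvec tool [ 0.     0.003 -0.005] goal jaw 1.313
```

```bash
python3 -m handwheel '-1 10 -2 8 0 0.003 -0.005;-1 20 -2 6 0 0 0;-1 25 0 4 0 0 0;-1 20 0 1 0 0 0;-1 8 0 0 0 0 0;-1 2 0 0 0 0 0;-1 0 0 0 0 0 0;-1 0 0 0 0 0 0'; python3 - <<'E'
from h import *
go(581.9,93.3,72)
E
```

```text
clock: 18.1
eef_pos: [585.4, 83.0, 80.8]
tool_rot: [-2.057, 1.565, -0.757]
force: [0.6, 0.0, -2.7]
width: 52.0
t 18.1 P [585.4  83.   80.8] jaw 1.3 w 52.0 F [ 0.6  0.  -2.7] tilt x [ 0.004 -0.004 -1.   ]
shift tool [8.7 6.1 9. ] norm 13.9
rotvec tool [ 0.    -0.003  0.005] goal jaw 1.3
```

```bash
python3 -m handwheel '-1 0 3 5 0 -0.003 0.005;-1 2 3 4 0 0 0;-1 2 0 0 0 0 0;-1 0 0 0 0 0 0;-1 0 0 0 0 0 0'; python3 - <<'E'
from h import *
go(581.9,93.3,72)
crops('d4.png',(581,93.3,50),r=30,s=9)
E
```

```text
clock: 18.6
eef_pos: [583.4, 94.9, 79.2]
tool_rot: [-0.89, 1.566, 0.41]
force: [1.3, 0.3, -1.8]
width: 52.1
t 18.6 P [583.4  94.9  79.2] jaw 1.3 w 52.1 F [ 1.3  0.3 -1.8] tilt x [ 0.005  0.002 -1.   ]
shift tool [ 7.2  1.1 -2. ] norm 7.5
rotvec tool [-0.     0.003  0.004] goal jaw 1.3
scene crop off 268 206
scale 6.666666666666667
side crop off 255 155
scale 6.666666666666667
```

View pics/d4.png

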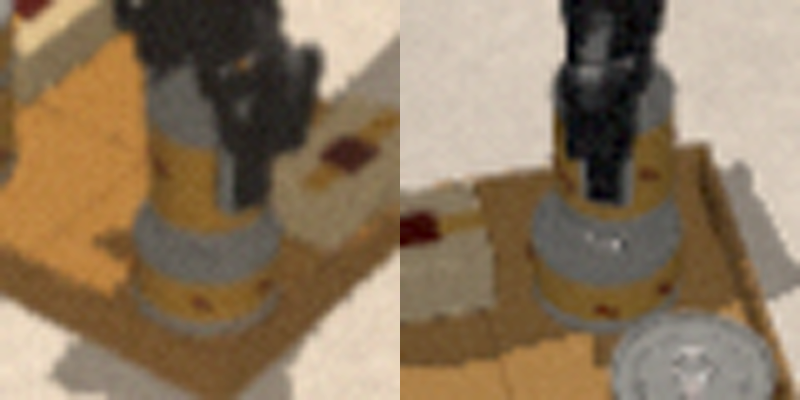

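```bash
python3 - <<'E'
from h import *
for n,o in (('scene',(268,206)),('side',(255,155))):
    p=camera_params(n)
    for X in [(581,93.4,20),(581,93.4,37),(581,93.4,54),(581,93.4,70),(581,93.4,112),(586,93.4,70),(581,98.4,70)]:
        u,v=proj(p,X);print(n,X,round((u-o[0]+.5)*6.667-.5+(400 if n=='side' else 0),1),round((v-o[1]+.5)*6.667-.5,1))
E
```

```text
scene (581, 93.4, 20) 208.1 261.4
scene (581, 93.4, 37) 208.7 232.0
scene (581, 93.4, 54) 209.3 202.2
scene (581, 93.4, 70) 209.9 173.8
scene (581, 93.4, 112) 211.4 97.6
scene (586, 93.4, 70) 202.0 179.2
scene (581, 98.4, 70) 218.4 179.0
side (581, 93.4, 20) 609.5 255.1
side (581, 93.4, 37) 609.4 227.1
side (581, 93.4, 54) 609.2 198.6
side (581, 93.4, 70) 609.0 171.4
side (581, 93.4, 112) 608.6 98.0
side (586, 93.4, 70) 620.6 170.4
side (581, 98.4, 70) 607.7 163.5
```

```bash
python3 -m handwheel '-1 0 2 -2 0 0.003 0.004;-1 0 1 -1 0 0 0;-1 0 0 0 0 0 0;-1 0 0 0 0 0 0'; python3 - <<'E'
from h import *
go(579.7,92.3,62.5)
crops('d5.png',(581,93.3,50),r=30,s=9)
E
```

```text
clock: 19.1
eef_pos: [579.4, 91.8, 79.1]
tool_rot: [2.499, 1.57, -2.486]
force: [0.8, -0.3, -1.2]
width: 52.1
t 19.1 P [579.4  91.8  79.1] jaw 1.299 w 52.1 F [ 0.8 -0.3 -1.2] tilt x [-0.001 -0.001 -1.   ]
shift tool [16.6 -0.2  0.6] norm 16.6
rotvec tool [-0.    -0.001 -0.   ] goal jaw 1.299
scene crop off 268 206
scale 6.666666666666667
side crop off 255 155
scale 6.666666666666667
```

View pics/d5.png

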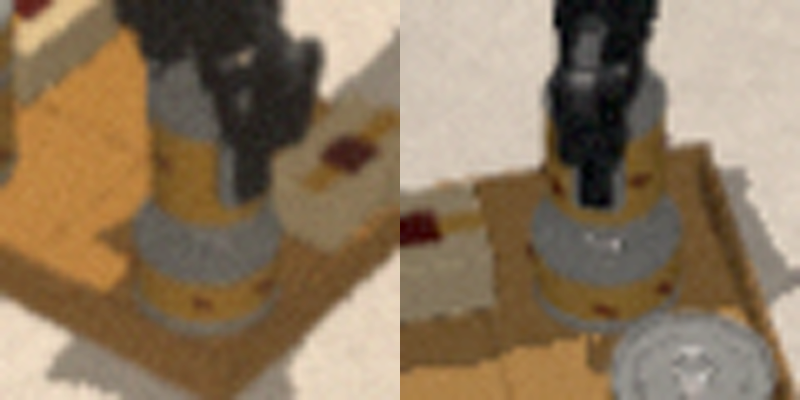

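```bash
python3 -m handwheel '-1 5 0 0 0 0 0;-1 5 0 0 0 0 0;-1 4 0 0 0 0 0;-1 2 0 0 0 0 0;-1 0 0 0 0 0 0;-1 0 0 0 0 0 0'; python3 - <<'E'
from h import *
go(579.7,92.3,62.3)
E
```

```text
clock: 19.8
eef_pos: [579.6, 92.0, 62.3]
tool_rot: [2.606, 1.57, -2.378]
force: [-1.0, -0.2, -0.1]
width: 51.8
t 19.8 P [579.6  92.   62.3] jaw 1.299 w 51.8 F [-1.  -0.2 -0.1] tilt x [-0. -0. -1.]
shift tool [ 0.  -0.   0.3] norm 0.3
rotvec tool [-0.    -0.001 -0.   ] goal jaw 1.299
```

```bash
python3 -m handwheel '-1 1 0 0 0 0 0;-1 0 0 0 0 0 0;-0.2 0 0 0 0 0 0;0.4 0 0 0 0 0 0;1 0 0 0 0 0 0;1 0 0 0 0 0 0;1 0 0 0 0 0 0;1 0 0 0 0 0 0'; python3 -m handwheel '1 -15 0 0 0 0 0;1 -25 0 0 0 0 0;1 -30 0 0 0 0 0;1 -25 0 0 0 0 0;1 -10 0 0 0 0 0;1 0 0 0 0 0 0'; python3 - <<'E'
from h import *
crops('d6.png',(581,93.3,50),r=30,s=9)
crops('d7.png',(383,283,60),r=30,s=9)
go(383,283,190,0.11)
E
```

```text
clock: 20.6
eef_pos: [580.2, 92.2, 61.9]
tool_rot: [-1.437, 1.57, -0.138]
force: [-0.4, -0.7, -0.2]
width: 85.7
clock: 21.2
eef_pos: [580.2, 92.2, 174.5]
tool_rot: [-1.243, 1.569, 0.056]
force: [-0.2, 1.8, -0.2]
width: 85.5
scene crop off 268 206
scale 6.666666666666667
side crop off 255 155
scale 6.666666666666667
scene crop off 363 201
scale 6.666666666666667
side crop off 185 116
scale 6.666666666666667
t 21.4 P [578.3  91.9 171.3] jaw 1.299 w 85.3 F [-0.3  0.6  0.6] tilt x [-0.004 -0.001 -1.   ]
shift tool [-18.1 239.4 131.6] norm 273.8
rotvec tool [ 1.189 -0.004 -0.002] goal jaw 0.11
```

View pics/d6.png

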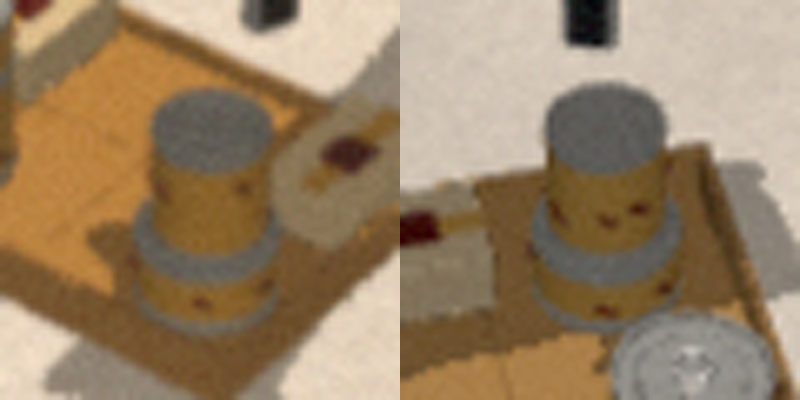

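View pics/d7.png

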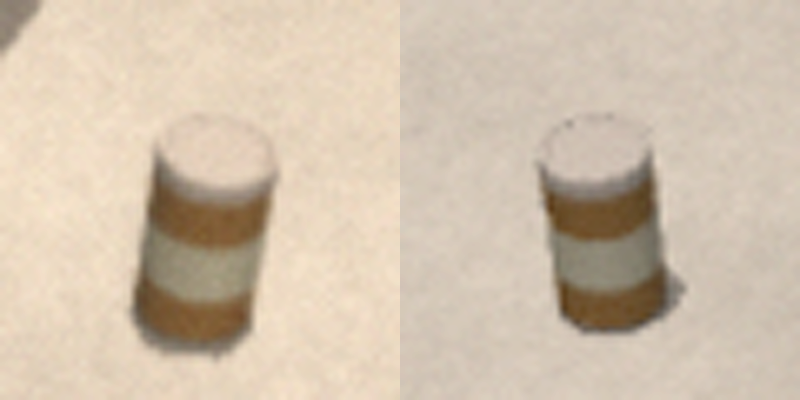

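```bash
python3 - <<'E'
from h import *
im,p=snap('wrist','w11.png'); np.save('w11.npy',p,allow_pickle=True)
c=im[130:330,180:380]; cv2.imwrite('pics/w11c.png',cv2.resize(c,None,fx=3,fy=3,interpolation=cv2.INTER_CUBIC))
E
```

```text
(no output)
```

View pics/w11c.png

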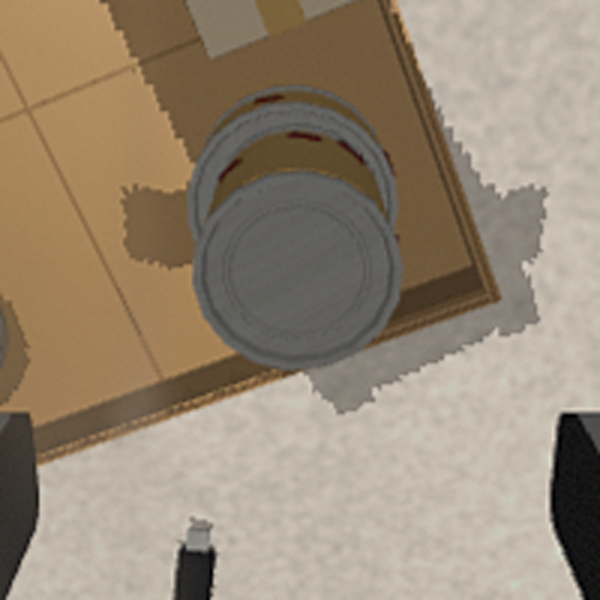

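```bash
python3 - <<'E'
from h import *
p=np.load('w11.npy',allow_pickle=True).item()
print(onz(p,279,219.4,95),onz(p,277.4,197.5,37))
go(383,283,190,0.11)
E
```

```text
[576.0528741  93.2862069  95.       ] [576.05426186  91.86350737  37.        ]
t 21.45 P [578.2  91.9 171.1] jaw 1.299 w 85.3 F [0.1 0.3 0.2] tilt x [-0.005 -0.001 -1.   ]
shift tool [-18.2 239.4 131.7] norm 273.8
rotvec tool [ 1.189 -0.004 -0.002] goal jaw 0.11
```

```bash
python3 -m handwheel '1 -3 0 0 0.148 0 0;1 -3 0 0 0.148 0 0;1 -3 0 0 0.148 0 0;1 -3 0 0 0.148 0 0;1 -3 0 0 0.148 0 0;1 -3 0 0 0.148 0 0;1 0 0 0 0.148 0 0;1 0 0 0 0.1 0 0;1 0 0 0 0 0 0'; python3 - <<'E'
from h import *
go(383,283,190,0.114)
E
```

```text
clock: 22.35
eef_pos: [572.0, 90.7, 178.1]
tool_rot: [-3.031, 1.545, -2.891]
force: [-0.2, -0.1, -0.4]
width: 85.5
t 22.35 P [572.   90.7 178.1] jaw 0.14 w 85.5 F [-0.2 -0.1 -0.4] tilt x [-0.025 -0.006 -1.   ]
shift tool [  -8.4  216.8 -160.6] norm 269.9
rotvec tool [ 0.026 -0.026  0.003] goal jaw 0.114
```

```bash
python3 -m handwheel '1 -1 27 -20 0.01 -0.026 0.003;1 -1 31 -23 0.01 0 0;1 -1 31 -23 0 0 0;1 -1 31 -23 0 0 0;1 -1 31 -23 0 0 0;1 -1 26 -19 0 0 0;1 -1 16 -12 0 0 0;1 0 8 -6 0 0 0;1 0 0 0 0 0 0;1 0 0 0 0 0 0'; python3 - <<'E'
from h import *
im,p=snap('wrist','w12.png'); np.save('w12.npy',p,allow_pickle=True)
go(383,283,120,0.114)
print(proj(p,(383,283,92)))
E
```

```text
clock: 23.35
eef_pos: [390.6, 273.3, 178.2]
tool_rot: [-2.294, 1.56, -2.152]
force: [0.3, 0.3, -0.1]
width: 85.4
t 23.4 P [390.8 273.1 178.2] jaw 0.141 w 85.4 F [ 0.4 -0.2 -0.5] tilt x [-0.006 -0.009 -1.   ]
shift tool [58.2 11.4 -5.9] norm 59.6
rotvec tool [ 0.027 -0.007  0.008] goal jaw 0.114
(np.float64(270.3297184689725), np.float64(203.79147219558408))
```

View pics/w12.png

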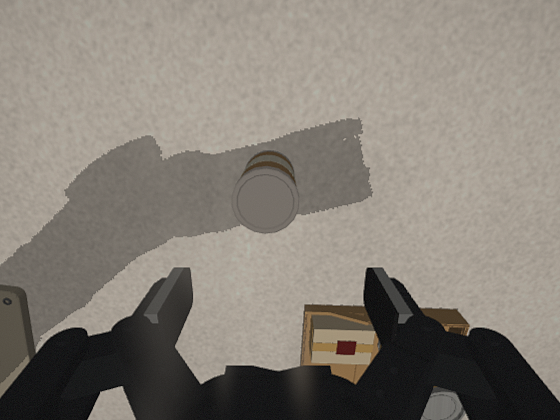

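```bash
python3 -m handwheel '1 10 4 -4 0.026 -0.007 0.008;1 20 4 -3 0 0 0;1 15 2 -2 0 0 0;1 6 0 0 0 0 0;1 0 0 0 0 0 0;1 0 0 0 0 0 0'; python3 - <<'E'
from h import *
go(381.5,284,55,0.114)
E
```

```text
clock: 24.0
eef_pos: [388.1, 276.1, 126.4]
tool_rot: [-0.269, 1.565, -0.167]
force: [-0.1, -1.0, 0.1]
width: 85.7
t 24.0 P [388.1 276.1 126.4] jaw 0.102 w 85.7 F [-0.1 -1.   0.1] tilt x [ 0.006 -0.001 -1.   ]
shift tool [71.4  8.6 -6.2] norm 72.2
rotvec tool [-0.012  0.006  0.002] goal jaw 0.114
```

```bash
python3 -m handwheel '1 0 4 -3 -0.01 0 0;1 0 4 -2 0 0 0;1 0 1 -1 0 0 0;1 0 0 0 0 0 0;1 0 0 0 0 0 0'; python3 - <<'E'
from h import *
go(381.5,284,55,0.114)
E
```

```text
clock: 24.5
eef_pos: [382.1, 285.8, 128.4]
tool_rot: [0.058, 1.561, 0.171]
force: [-0.1, 0.1, 0.4]
width: 85.4
t 24.5 P [382.1 285.8 128.4] jaw 0.113 w 85.4 F [-0.1  0.1  0.4] tilt x [ 0.009  0.002 -1.   ]
shift tool [73.4 -1.8 -1.5] norm 73.4
rotvec tool [-0.001  0.009 -0.001] goal jaw 0.114
```

```bash
python3 -m handwheel '1 12 0 0 0 0.009 0;1 20 0 0 0 0 0;1 20 0 0 0 0 0;1 10 0 0 0 0 0;1 4 0 0 0 0 0;1 0 0 0 0 0 0;1 0 0 0 0 0 0'; python3 - <<'E'
from h import *
go(381.5,284,55,0.114)
snap('wrist','w13.png')
E
```

```text
clock: 25.2
eef_pos: [383.1, 286.0, 58.2]
tool_rot: [1.82, 1.57, 1.933]
force: [-0.4, 0.2, -0.1]
width: 85.5
t 25.2 P [383.1 286.   58.2] jaw 0.112 w 85.5 F [-0.4  0.2 -0.1] tilt x [-0.     0.001 -1.   ]
shift tool [ 3.2 -1.8 -1.8] norm 4.1
rotvec tool [-0.002 -0.    -0.001] goal jaw 0.114
```

View pics/w13.png

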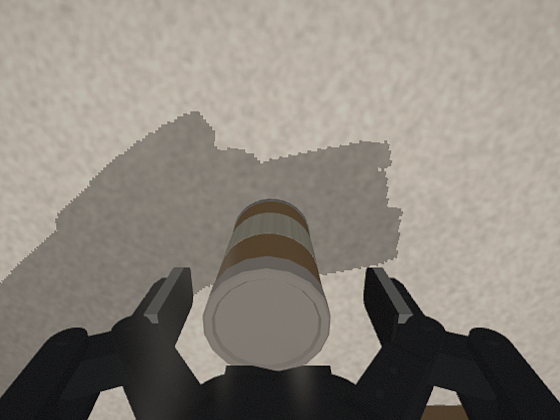

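```bash
python3 -m handwheel '1 2 -1 -3 0 0 0;1 0 0 0 0 0 0;-1 0 0 0 0 0 0;-1 0 0 0 0 0 0;-1 0 0 0 0 0 0;-1 0 0 0 0 0 0;-1 0 0 0 0 0 0;-1 0 0 0 0 0 0;-1 0 0 0 0 0 0'; python3 - <<'E'
from h import *
im,p=snap('wrist','w14.png'); np.save('w14.npy',p,allow_pickle=True)
go(589,18.8,190,0.114)
E
```

```text
clock: 26.15
eef_pos: [380.5, 285.5, 58.2]
tool_rot: [0.912, 1.567, 1.025]
force: [0.1, 0.5, 1.0]
width: 52.3
t 26.2 P [380.5 285.5  58.2] jaw 0.113 w 52.1 F [-0.   0.3 -0.2] tilt x [ 0.002  0.003 -1.   ]
shift tool [-132.3 -288.1  177.4] norm 363.3
rotvec tool [-0.001  0.003 -0.003] goal jaw 0.114
```

View pics/w14.png

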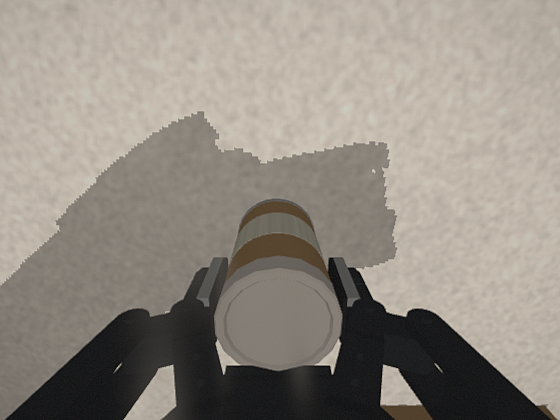

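```bash
python3 - <<'E'
from h import *
s,P,M=st();p=np.load('w14.npy',allow_pickle=True).item()
x=onz(p,279,312,92);print(x,M.T@(x-P))
E
python3 -m handwheel '-1 -20 0 0 0 0.003 -0.003;-1 -35 0 0 0 0 0;-1 -40 0 0 0 0 0;-1 -35 0 0 0 0 0;-1 -12 0 0 0 0 0;-1 0 0 0 0 0 0'; python3 - <<'E'
from h import *
go(589,18.8,195,0.114)
E
```

```text
[380.40377508 290.92973726  92.        ] [-33.81554639   5.49474966   0.63314122]
clock: 26.8
eef_pos: [379.9, 284.5, 203.7]
tool_rot: [-2.64, 1.566, -2.528]
force: [-0.4, -0.2, -2.0]
width: 52.1
t 26.8 P [379.9 284.5 203.7] jaw 0.112 w 52.1 F [-0.4 -0.2 -2. ] tilt x [-0.004 -0.003 -1.   ]
shift tool [   8.6 -287.5  178. ] norm 338.3
rotvec tool [-0.002 -0.004  0.002] goal jaw 0.114
```

```bash
python3 -m handwheel '-1 1 -28 18 0 -0.004 0.002;-1 0 -36 22 0 0 0;-1 0 -37 23 0 0 0;-1 0 -37 23 0 0 0;-1 0 -37 23 0 0 0;-1 0 -36 23 0 0 0;-1 0 -30 19 0 0 0;-1 0 -18 11 0 0 0;-1 0 -8 5 0 0 0;-1 0 0 0 0 0 0'; python3 - <<'E'
from h import *
go(589,18.8,120,0.114)
E
```

```text
clock: 27.8
eef_pos: [577.4, 30.6, 188.3]
tool_rot: [-3.087, 1.553, -2.967]
force: [-0.3, 0.3, -2.6]
width: 51.7
t 27.8 P [577.4  30.6 188.3] jaw 0.12 w 51.7 F [-0.3  0.3 -2.6] tilt x [-0.017 -0.003 -1.   ]
shift tool [ 68.1 -13.   11.4] norm 70.2
rotvec tool [ 0.006 -0.018  0.001] goal jaw 0.114
```

```bash
python3 -m handwheel '-1 0 -6 5 0.006 -0.018 0;-1 0 -4 4 0 0 0;-1 0 -1 1 0 0 0;-1 0 0 0 0 0 0;-1 0 0 0 0 0 0'; python3 - <<'E'
from h import *
go(589,18.8,120,0.114)
E
```

```text
clock: 28.3
eef_pos: [586.2, 26.0, 186.7]
tool_rot: [2.316, 1.567, 2.436]
force: [0.3, -0.5, -2.0]
width: 51.7
t 28.3 P [586.2  26.  186.7] jaw 0.12 w 51.7 F [ 0.3 -0.5 -2. ] tilt x [-0.003  0.003 -1.   ]
shift tool [66.7 -7.7  2.1] norm 67.2
rotvec tool [ 0.006 -0.003 -0.003] goal jaw 0.114
```

```bash
python3 -m handwheel '-1 3 -5 1 0.006 -0.003 -0.003;-1 5 -3 1 0 0 0;-1 5 0 0 0 0 0;-1 0 0 0 0 0 0;-1 0 0 0 0 0 0'; python3 - <<'E'
from h import *
go(589,18.8,165,0.114)
im,p=snap('wrist','w15.png'); np.save('w15.npy',p,allow_pickle=True)
crops('d8.png',(589,18.8,90),r=40,s=6.7)
E
```

```text
clock: 28.8
eef_pos: [588.9, 18.6, 172.5]
tool_rot: [0.29, 1.571, 0.405]
force: [-1.0, 0.4, -2.0]
width: 52.0
t 28.8 P [588.9  18.6 172.5] jaw 0.115 w 52.0 F [-1.   0.4 -2. ] tilt x [ 0.  0. -1.]
shift tool [7.5 0.2 0.1] norm 7.5
rotvec tool [ 0.001  0.    -0.   ] goal jaw 0.114
scene crop off 238 176
scale 4.9625
side crop off 251 153
scale 4.9625
```

View pics/w15.png

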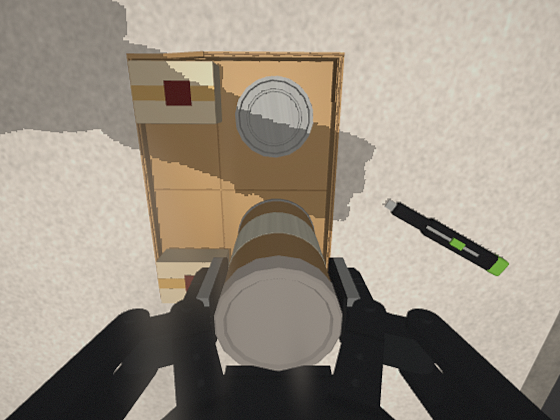

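View pics/d8.png

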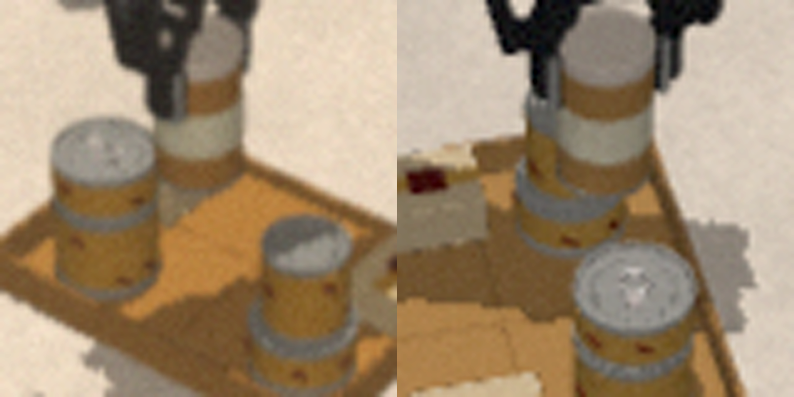

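```bash
python3 - <<'E'
from h import *
p=np.load('w15.npy',allow_pickle=True).item()
print(onz(p,275.5,117,95))
for n,o in (('scene',(238,176)),('side',(251,153))):
    p=camera_params(n)
    for X in [(589,18.8,206.3),(589,18.8,114.3),(597.5,-55.4,95),(581,93.4,95)]:
        u,v=proj(p,X);print(n,X,round((u-o[0]+.5)*4.9625-.5+(397 if n=='side' else 0),1),round((v-o[1]+.5)*4.9625-.5,1))
E
```

```text
[578.97047781  93.45139131  95.        ]
scene (589, 18.8, 206.3) 201.5 39.1
scene (589, 18.8, 114.3) 202.8 169.3
scene (597.5, -55.4, 95) 105.0 149.1
scene (581, 93.4, 95) 305.6 244.6
side (589, 18.8, 206.3) 602.3 40.6
side (589, 18.8, 114.3) 601.8 169.0
side (597.5, -55.4, 95) 634.2 289.7
side (581, 93.4, 95) 572.1 105.1
```

```bash
python3 -m handwheel '-1 10 0 -1 0 0 0;-1 20 0 -1 0 0 0;-1 25 0 0 0 0 0;-1 20 0 0 0 0 0;-1 10 0 0 0 0 0;-1 4 0 0 0 0 0;-1 0 0 0 0 0 0;-1 0 0 0 0 0 0'; python3 - <<'E'
from h import *
go(587.3,18.8,66,0.114)
im,p=snap('wrist','w16.png'); np.save('w16.npy',p,allow_pickle=True)
crops('d9.png',(589,18.8,50),r=40,s=6.7)
E
```

```text
clock: 29.75
eef_pos: [588.2, 18.9, 80.1]
tool_rot: [0.025, 1.567, 0.14]
force: [-0.0, -0.2, -1.1]
width: 51.7
t 29.75 P [588.2  18.9  80.1] jaw 0.116 w 51.7 F [-0.  -0.2 -1.1] tilt x [ 0.004  0.001 -1.   ]
shift tool [14.1 -0.  -1. ] norm 14.1
rotvec tool [ 0.002  0.004 -0.   ] goal jaw 0.114
scene crop off 238 186
scale 4.9625
side crop off 251 163
scale 4.9625
```

View pics/w16.png

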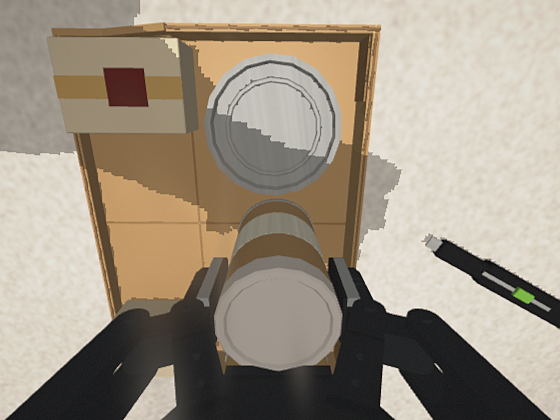

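View pics/d9.png

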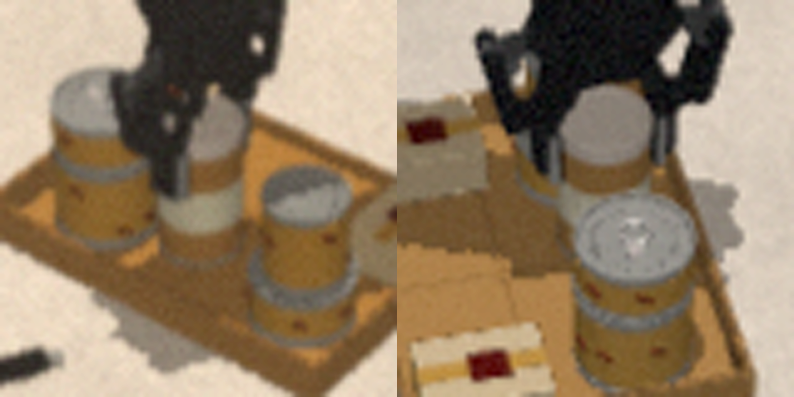

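```bash
python3 -m handwheel '-1 4 0 -1 0 0.004 0;-1 5 0 -0.5 0 0 0;-1 4 0 0 0 0 0;-1 2 0 0 0 0 0;-1 0 0 0 0 0 0;-1 0 0 0 0 0 0'; python3 - <<'E'
from h import *
go(586.7,18.8,61.2,0.114)
im,p=snap('wrist','w17.png'); np.save('w17.npy',p,allow_pickle=True)
crops('d10.png',(589,18.8,50),r=40,s=6.7)
E
```

```text
clock: 30.5
eef_pos: [587.7, 18.9, 65.3]
tool_rot: [0.03, 1.568, 0.146]
force: [0.5, -0.8, -1.4]
width: 51.9
t 30.5 P [587.7  18.9  65.3] jaw 0.116 w 51.9 F [ 0.5 -0.8 -1.4] tilt x [ 0.003  0.    -1.   ]
shift tool [ 4.1 -0.  -1. ] norm 4.2
rotvec tool [ 0.002  0.003 -0.   ] goal jaw 0.114
scene crop off 238 186
scale 4.9625
side crop off 251 163
scale 4.9625
```

View pics/d10.png

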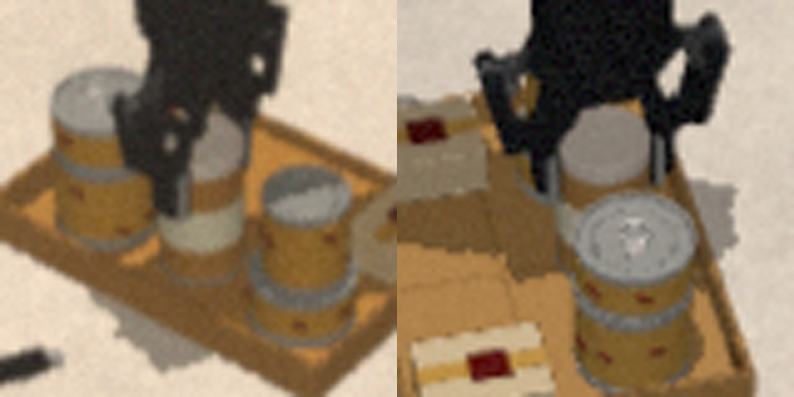

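View pics/w17.png

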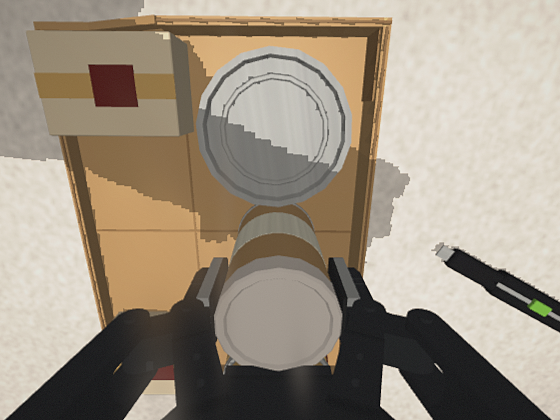

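```bash
python3 - <<'E'
from h import *
p=np.load('w17.npy',allow_pickle=True).item();s,P,M=st()
a=onz(p,274.5,126,95);b=onz(p,279,313,99);print(a,b,M.T@(a-b))
p=camera_params('scene')
for n,o in (('scene',(238,186)),('side',(251,163))):
    p=camera_params(n)
    for X in [(587.7,18.9,99),(587.7,18.9,7),(597.5,-55.4,95),(581,93.4,95)]:
        u,v=proj(p,X);print(n,X,round((u-o[0]+.5)*4.9625-.5+(397 if n=='side' else 0),1),round((v-o[1]+.5)*4.9625-.5,1))
E
```

```text
[577.81612576  94.87991794  95.        ] [587.61401572  23.91453357  99.        ] [ 3.99918396 71.62216021 -1.53529157]
scene (587.7, 18.9, 99) 204.7 139.5
scene (587.7, 18.9, 7) 205.8 259.1
scene (597.5, -55.4, 95) 105.0 99.5
scene (581, 93.4, 95) 305.6 195.0
side (587.7, 18.9, 99) 599.3 139.7
side (587.7, 18.9, 7) 598.9 255.3
side (597.5, -55.4, 95) 634.2 240.1
side (581, 93.4, 95) 572.1 55.5
```

```bash
python3 -m handwheel '-1 0 0 -1.5 0 0.003 0;-1 1 0 -0.8 0 0 0;-1 2 0 0 0 0 0;-1 1 0 0 0 0 0;-1 0 0 0 0 0 0;-1 0 0 0 0 0 0'; python3 - <<'E'
from h import *
go(585.7,19,61.2,0.114)
im,p=snap('wrist','w18.png'); np.save('w18.npy',p,allow_pickle=True)
crops('d11.png',(589,18.8,50),r=40,s=6.7)
E
```

```text
clock: 31.25
eef_pos: [585.5, 18.7, 61.4]
tool_rot: [0.106, 1.57, 0.222]
force: [0.0, -0.1, -1.5]
width: 51.9
t 31.25 P [585.5  18.7  61.4] jaw 0.116 w 51.9 F [ 0.  -0.1 -1.5] tilt x [ 0.  0. -1.]
shift tool [0.2 0.3 0.3] norm 0.4
rotvec tool [ 0.002  0.    -0.   ] goal jaw 0.114
scene crop off 238 186
scale 4.9625
side crop off 251 163
scale 4.9625
```

View pics/d11.png

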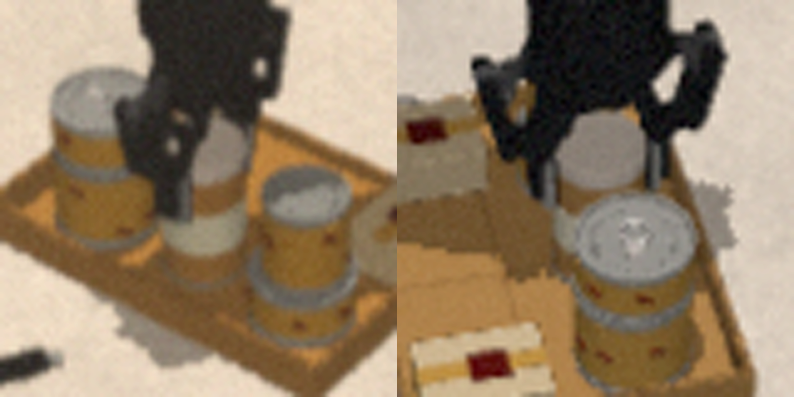

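View pics/w18.png

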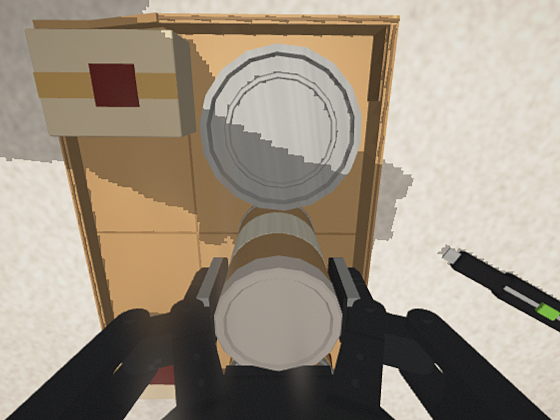

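```bash
python3 -m handwheel '-1 1 0 0.8 0 0 0;-1 1 0 0.3 0 0 0;-1 0 0 0 0 0 0;-1 0 0 0 0 0 0'; python3 - <<'E'
from h import *
go(586.3,19,61.2,0.114)
E
```

```text
clock: 31.8
eef_pos: [586.2, 18.6, 61.8]
tool_rot: [1.633, 1.57, 1.749]
force: [0.7, -0.5, -0.9]
width: 52.1
t 31.8 P [586.2  18.6  61.8] jaw 0.116 w 52.1 F [ 0.7 -0.5 -0.9] tilt x [-0.     0.001 -1.   ]
shift tool [0.6 0.4 0.2] norm 0.8
rotvec tool [ 0.002 -0.    -0.001] goal jaw 0.114
```

```bash
python3 -m handwheel '-1 1.5 0 0 0 0 0;-1 0.5 0 0 0 0 0;-1 0 0 0 0 0 0'; python3 - <<'E'
from h import *
go(586.3,19,61.2,0.114)
E
```

```text
clock: 32.1
eef_pos: [586.4, 18.5, 61.4]
tool_rot: [1.221, 1.569, 1.336]
force: [-0.5, -0.4, -1.1]
width: 52.1
t 32.1 P [586.4  18.5  61.4] jaw 0.116 w 52.1 F [-0.5 -0.4 -1.1] tilt x [ 0.     0.002 -1.   ]
shift tool [ 0.2  0.5 -0. ] norm 0.5
rotvec tool [ 0.002  0.001 -0.001] goal jaw 0.114
```

```bash
python3 -m handwheel '-1 1.5 0 0 0 0 0;-1 1 0 0 0 0 0'; python3 -m handwheel '0 0 0 0 0 0 0;0.5 0 0 0 0 0 0;1 0 0 0 0 0 0;1 0 0 0 0 0 0;1 0 0 0 0 0 0;1 0 0 0 0 0 0;1 -15 0 0 0 0 0;1 -25 0 0 0 0 0;1 -30 0 0 0 0 0;1 -30 0 0 0 0 0'; python3 -m handwheel '1 -10 0 0 0 0 0;1 0 0 0 0 0 0';python3 - <<'E'
from h import *
go(391,-297,190,1.685)
im,p=snap('wrist','w19.png'); np.save('w19.npy',p,allow_pickle=True)
crops('d12.png',(589,18.8,50),r=40,s=6.7)
E
```

```text
clock: 32.3
eef_pos: [586.4, 18.4, 61.2]
tool_rot: [1.222, 1.568, 1.337]
force: [-3.5, 0.4, 9.5]
width: 52.2
clock: 33.3
eef_pos: [584.0, 17.9, 161.9]
tool_rot: [2.846, 1.563, 2.961]
force: [0.7, 0.4, -0.3]
width: 85.6
clock: 33.5
eef_pos: [586.8, 17.7, 177.9]
tool_rot: [0.642, 1.568, 0.757]
force: [-0.3, -0.7, 0.8]
width: 85.2
t 33.5 P [586.8  17.7 177.9] jaw 0.115 w 85.2 F [-0.3 -0.7  0.8] tilt x [ 0.002  0.002 -1.   ]
shift tool [ -13.1 -290.2 -230.5] norm 370.9
rotvec tool [-1.57   0.003  0.   ] goal jaw 1.685
scene crop off 238 186
scale 4.9625
side crop off 251 163
scale 4.9625
```

View pics/d12.png

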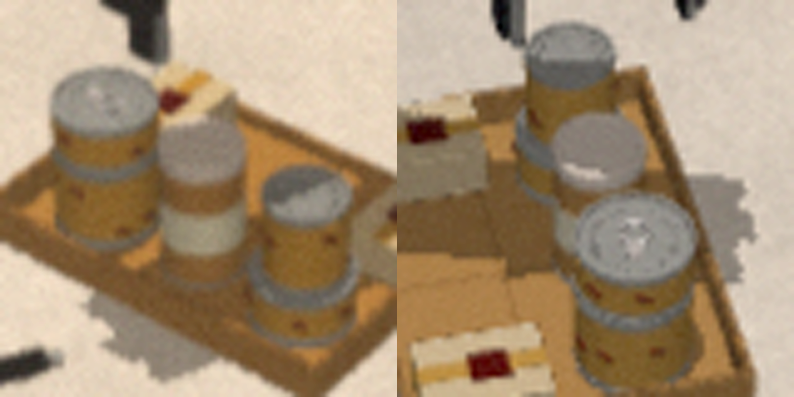

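View pics/w19.png

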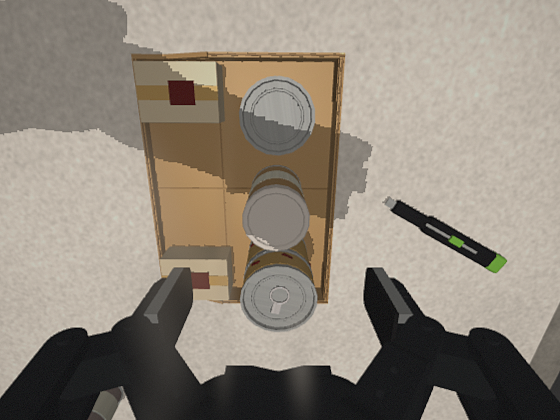

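```bash
python3 - <<'E'
from h import *
im=cv2.imread('pics/w19.png'); cv2.imwrite('pics/w19c.png',cv2.resize(im[60:340,210:350],None,fx=2.14*1.3,fy=2.14,interpolation=cv2.INTER_CUBIC)[:600])
cv2.imwrite('pics/w19c.png',cv2.resize(im[60:340,190:370],(771*600//600,600)) if 0 else cv2.resize(im[65:340,200:360],(640//2*2*0+349*1,600)))
p=np.load('w19.npy',allow_pickle=True).item();s,P,M=st()
a,b,c=[onz(p,u,v,95) for u,v in ((277.5,116),(276,218),(279,295))]
print(a,b,c,np.linalg.norm(a-b),np.linalg.norm(b-c)); d=(c-a)/np.linalg.norm(c-a);print(np.cross(b-a,d)[2])
E
```

```text
[578.35960353  93.28642697  95.        ] [585.7197499   18.71774035  95.        ] [595.9723888  -49.77002811  95.        ] 74.93104015193778 69.25092802908976
1.8069374192641048
```

View pics/w19c.png

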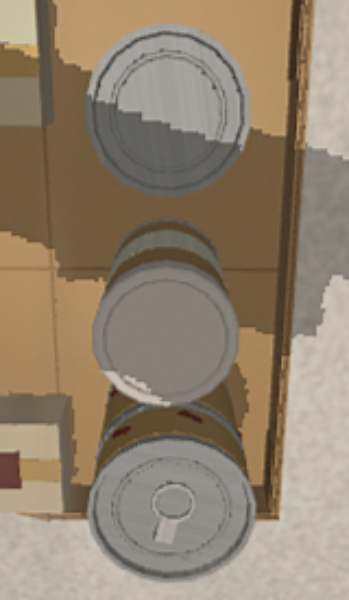

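```bash
python3 -m handwheel '1 -3 0 0 -0.148 0 0;1 -3 0 0 -0.148 0 0;1 -3 0 0 -0.148 0 0;1 -3 0 0 -0.148 0 0;1 -3 0 0 -0.148 0 0;1 0 0 0 -0.148 0 0;1 0 0 0 -0.148 0 0;1 0 0 0 -0.148 0 0;1 0 0 0 0 0 0'; python3 - <<'E'
from h import *
go(391,-297,190)
E
```

```text
clock: 34.55
eef_pos: [575.9, 18.3, 175.5]
tool_rot: [1.789, 1.54, 3.108]
force: [0.2, 0.0, 0.5]
width: 85.6
t 34.55 P [575.9  18.3 175.5] jaw 1.319 w 85.6 F [0.2 0.  0.5] tilt x [-0.031  0.001 -1.   ]
shift tool [  -9.1  100.9 -351.4] norm 365.8
rotvec tool [-0.    -0.007 -0.03 ] goal jaw 1.319
```

```bash
python3 -m handwheel '1 -2 9 -32 0 -0.007 -0.03;1 -1 12 -40 0 0 0;1 -1 12 -42 0 0 0;1 -1 12 -42 0 0 0;1 -1 12 -42 0 0 0;1 -1 12 -42 0 0 0;1 0 12 -42 0 0 0;1 0 10 -36 0 0 0;1 0 6 -20 0 0 0;1 0 2 -8 0 0 0'; python3 - <<'E'
from h import *
go(391,-297,190)
E
```

```text
clock: 35.55
eef_pos: [379.4, -296.0, 172.3]
tool_rot: [1.236, 1.554, 2.522]
force: [0.5, -0.3, -0.1]
width: 85.4
t 35.55 P [ 379.4 -296.   172.3] jaw 1.286 w 85.4 F [ 0.5 -0.3 -0.1] tilt x [-0.014  0.01  -1.   ]
shift tool [-17.8 -11.1   2.4] norm 21.1
rotvec tool [ 0.     0.005 -0.016] goal jaw 1.286
```

```bash
python3 -m handwheel '1 -5 -5 0 0 0.005 -0.016;1 0 -4 0 0 0 0;1 0 0 0 0 0 0;1 0 0 0 0 0 0'; python3 - <<'E'
from h import *
im,p=snap('wrist','w20.png'); np.save('w20.npy',p,allow_pickle=True)
crops('d13.png',(391,-297,60),r=30,s=9)
go(391,-297,120)
print(proj(p,(391,-297,84)))
for n,o in (('scene',0),('side',0)):
    print(n,proj(camera_params(n),(391,-297,84)))
E
```

```text
clock: 35.95
eef_pos: [390.6, -295.7, 176.6]
tool_rot: [-0.169, 1.568, 1.116]
force: [0.2, -0.8, -0.3]
width: 85.1
scene crop off 223 129
scale 6.666666666666667
side crop off 193 272
scale 6.666666666666667
t 36.1 P [ 390.2 -296.2  176.6] jaw 1.284 w 85.4 F [-0.3 -0.3 -0.8] tilt x [ 0.001  0.002 -1.   ]
shift tool [56.6 -1.  -0.7] norm 56.6
rotvec tool [-0.     0.002  0.   ] goal jaw 1.284
(np.float64(276.0342410503301), np.float64(215.46014799228342))
scene (np.float64(253.4561893875962), np.float64(153.26009184831776))
side (np.float64(222.90679595260423), np.float64(296.59357560031225))
```

View pics/w20.png

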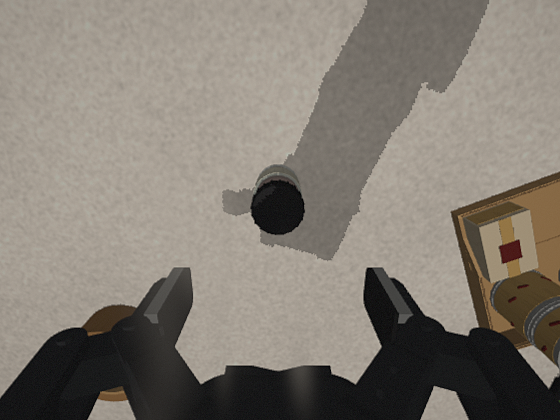

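View pics/d13.png

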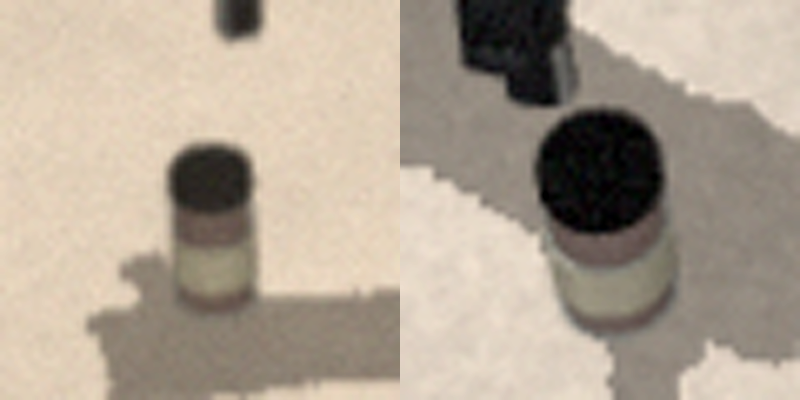

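```bash
python3 -m handwheel '1 12 0 0 0 0 0;1 22 0 0 0 0 0;1 30 0 0 0 0 0;1 30 0 0 0 0 0;1 20 0 0 0 0 0;1 10 0 0 0 0 0;1 3 0 0 0 0 0;1 0 0 0 0 0 0;1 0 0 0 0 0 0'; python3 - <<'E'
from h import *
go(390.5,-297,42)
snap('wrist','w21.png')
E
```

```text
clock: 37.0
eef_pos: [394.6, -295.7, 47.7]
tool_rot: [-1.463, 1.564, -0.176]
force: [-0.4, 0.6, 0.2]
width: 85.5
t 37.0 P [ 394.6 -295.7   47.7] jaw 1.287 w 85.5 F [-0.4  0.6  0.2] tilt x [ 0.007 -0.001 -1.   ]
shift tool [ 5.6  3.6 -2.4] norm 7.1
rotvec tool [-0.     0.001  0.007] goal jaw 1.287
```

View pics/w21.png

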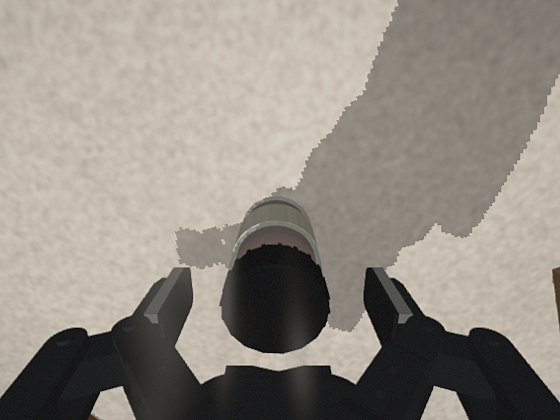

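```bash
python3 -m handwheel '1 3 3 -1 0 0.001 0.007;1 1 1 0 0 0 0;1 0 0 0 0 0 0;-1 0 0 0 0 0 0;-1 0 0 0 0 0 0;-1 0 0 0 0 0 0;-1 0 0 0 0 0 0;-1 0 0 0 0 0 0;-1 0 0 0 0 0 0;-1 0 0 0 0 0 0'; python3 - <<'E'
from h import *
go(508,9.5,180,1.685)
im,p=snap('wrist','w22.png'); np.save('w22.npy',p,allow_pickle=True)
E
```

```text
clock: 38.05
eef_pos: [391.5, -296.7, 46.1]
tool_rot: [-2.009, 1.566, -0.722]
force: [-0.3, -0.2, 0.2]
width: 44.0
t 38.05 P [ 391.5 -296.7   46.1] jaw 1.287 w 44.0 F [-0.3 -0.2  0.2] tilt x [ 0.004 -0.003 -1.   ]
shift tool [-134.5  -26.7  326.3] norm 354.0
rotvec tool [-0.398 -0.003  0.004] goal jaw 1.685
```

View pics/w22.png

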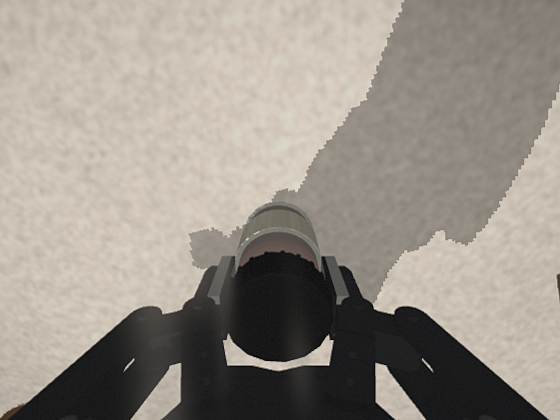

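```bash
python3 - <<'E'
from h import *
s,P,M=st();p=np.load('w22.npy',allow_pickle=True).item()
x=onz(p,281,309,84);print(x,M.T@(x-P))
E
python3 -m handwheel '-1 -20 0 0 0 -0.003 0.004;-1 -35 0 0 0 0 0;-1 -35 0 0 0 0 0;-1 -25 0 0 0 0 0;-1 -8 0 10 -0.1 0 0;-1 0 0 20 -0.1 0 0;-1 0 0 30 -0.1 0 0;-1 0 0 40 -0.1 0 0;-1 0 0 40 0 0 0'; python3 - <<'E'
from h import *
go(508,9.5,165,1.685)
E
```

```text
[ 382.08755331 -292.6521799    84.        ] [-37.9822043    9.9937595    1.20737434]
clock: 39.0
eef_pos: [394.5, -159.4, 172.5]
tool_rot: [-2.365, 1.569, -0.673]
force: [0.8, 1.1, -0.5]
width: 43.5
t 39.0 P [ 394.5 -159.4  172.5] jaw 1.692 w 43.5 F [ 0.8  1.1 -0.5] tilt x [ 0.001 -0.001 -1.   ]
shift tool [   7.4 -133.1  154. ] norm 203.6
rotvec tool [ 0.007 -0.001  0.001] goal jaw 1.685
```

```bash
python3 -m handwheel '-1 0 -22 25 0.007 0 0;-1 0 -25 29 0 0 0;-1 1 -25 29 0 0 0;-1 1 -24 28 0 0 0;-1 2 -18 20 0 0 0;-1 2 -8 9 0 0 0;-1 0 -2 3 0 0 0;-1 0 0 0 0 0 0;-1 0 0 0 0 0 0'; python3 - <<'E'
from h import *
go(511,9.8,110,1.685)
E
```

```text
clock: 39.9
eef_pos: [498.0, 7.3, 163.9]
tool_rot: [1.392, 1.563, 3.082]
force: [0.8, -0.2, -1.8]
width: 43.8
t 39.9 P [498.    7.3 163.9] jaw 1.69 w 43.8 F [ 0.8 -0.2 -1.8] tilt x [-0.008  0.    -1.   ]
shift tool [ 53.8 -13.6   0.9] norm 55.5
rotvec tool [ 0.005  0.001 -0.008] goal jaw 1.685
```

```bash
python3 -m handwheel '-1 10 -5 0 0.005 0 -0.008;-1 18 -5 1 0 0 0;-1 18 -2 0 0 0 0;-1 6 0 0 0 0 0;-1 0 0 0 0 0 0;-1 0 0 0 0 0 0'; python3 - <<'E'
from h import *
go(511,9.8,70,1.685)
im,p=snap('wrist','w23.png'); np.save('w23.npy',p,allow_pickle=True)
crops('d14.png',(550,12,60),r=45,s=6)
E
```

```text
clock: 40.5
eef_pos: [508.4, 2.3, 109.2]
tool_rot: [-3.011, 1.569, -1.338]
force: [-0.3, 0.6, -1.2]
width: 44.0
t 40.5 P [508.4   2.3 109.2] jaw 1.673 w 44.0 F [-0.3  0.6 -1.2] tilt x [ 0.    -0.002 -1.   ]
shift tool [39.2 -3.3  7.3] norm 40.0
rotvec tool [-0.012 -0.002  0.   ] goal jaw 1.685
scene crop off 241 172
scale 4.444444444444445
side crop off 233 158
scale 4.444444444444445
```

View pics/w23.png

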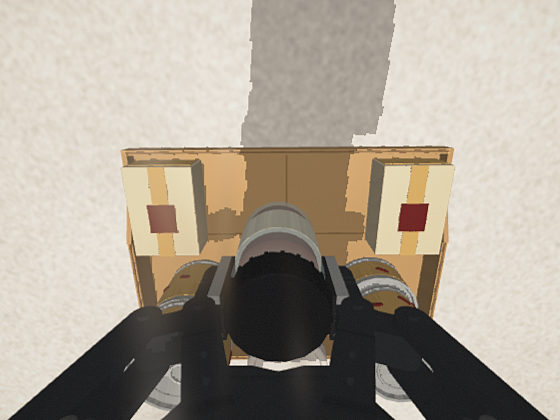

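View pics/d14.png

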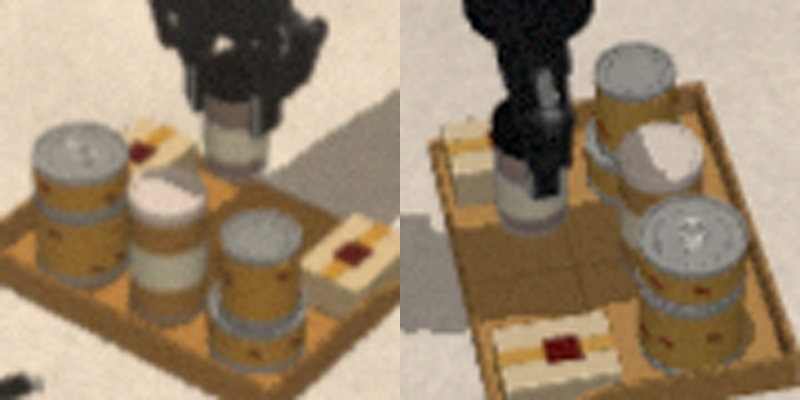

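```bash
python3 -m handwheel '-1 5 -1 4 -0.012 0 0;-1 10 -1 3 0 0 0;-1 10 0 1 0 0 0;-1 4 0 0 0 0 0;-1 0 0 0 0 0 0;-1 0 0 0 0 0 0'; python3 - <<'E'
from h import *
go(511,9.8,65,1.685)
im,p=snap('wrist','w24.png'); np.save('w24.npy',p,allow_pickle=True)
crops('d15.png',(550,12,60),r=45,s=6)
for n,o in (('scene',(241,172)),('side',(233,158))):
    p=camera_params(n); z=st()[1][2]-46.1
    for X in [(588,18.7,95),(508,9.5,z+84),(508,9.5,z),(513,9.5,z),(508,14.5,z),(508,9.5,3)]:
        u,v=proj(p,X);print(n,np.round(X,1),round((u-o[0]+.5)*4.444-.5+(400 if n=='side' else 0),1),round((v-o[1]+.5)*4.444-.5,1))
E
```

```text
clock: 41.25
eef_pos: [510.8, 12.4, 78.9]
tool_rot: [-1.974, 1.567, -0.287]
force: [-0.3, 0.4, -0.7]
width: 43.8
t 41.25 P [510.8  12.4  78.9] jaw 1.688 w 43.8 F [-0.3  0.4 -0.7] tilt x [ 0.003 -0.001 -1.   ]
shift tool [13.9  0.2 -2.6] norm 14.1
rotvec tool [ 0.003 -0.001  0.003] goal jaw 1.685
scene crop off 241 172
scale 4.444444444444445
side crop off 233 158
scale 4.444444444444445
scene [588.   18.7  95. ] 169.4 192.0
scene [508.    9.5 117.2] 242.8 107.2
scene [508.    9.5  33.2] 241.4 205.5
scene [513.    9.5  33.2] 236.5 208.8
scene [508.   14.5  33.2] 246.7 208.6
scene [508.    9.5   3. ] 241.0 239.5
side [588.   18.7  95. ] 661.6 152.1
side [508.    9.5 117.2] 531.6 146.8
side [508.    9.5  33.2] 536.4 243.4
side [513.    9.5  33.2] 544.3 242.7
side [508.   14.5  33.2] 535.7 237.7
side [508.    9.5   3. ] 538.0 276.3
```

View pics/w24.png

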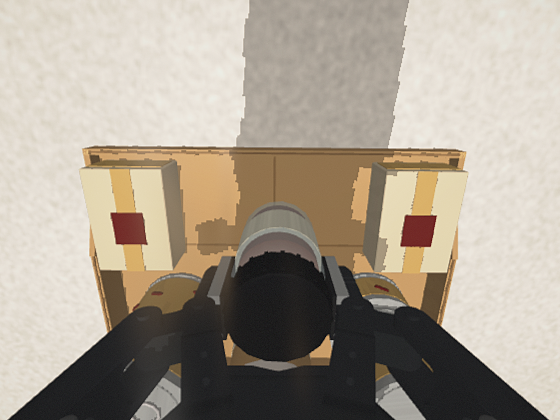

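View pics/d15.png

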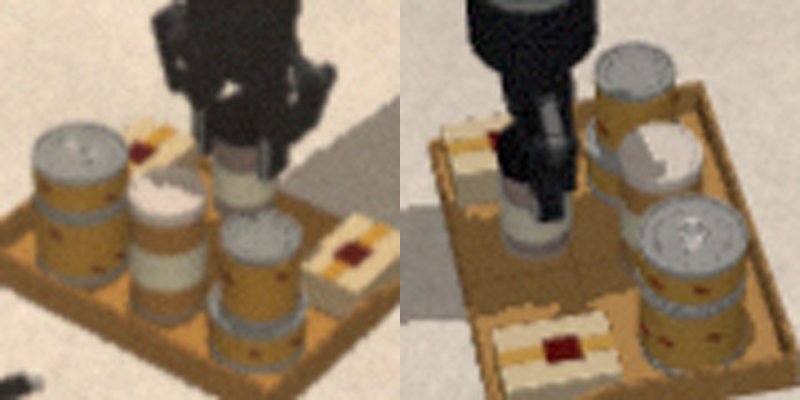

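```bash
python3 -m handwheel '-1 3 0 -2 0.003 0 0.003;-1 6 0 -1 0 0 0;-1 6 0 0 0 0 0;-1 4 0 0 0 0 0;-1 0 0 0 0 0 0;-1 0 0 0 0 0 0'; python3 - <<'E'
from h import *
go(511,9.6,49.1,1.685)
im,p=snap('wrist','w25.png'); np.save('w25.npy',p,allow_pickle=True)
crops('d16.png',(550,12,60),r=45,s=6)
print(onz(p,278,170,3))
E
```

```text
clock: 42.0
eef_pos: [511.9, 8.5, 58.9]
tool_rot: [-2.309, 1.568, -0.626]
force: [0.4, 0.4, -2.3]
width: 43.8
t 42.0 P [511.9   8.5  58.9] jaw 1.683 w 43.8 F [ 0.4  0.4 -2.3] tilt x [ 0.002 -0.001 -1.   ]
shift tool [9.8 0.8 1.2] norm 9.9
rotvec tool [-0.002 -0.002  0.002] goal jaw 1.685
scene crop off 241 172
scale 4.444444444444445
side crop off 233 158
scale 4.444444444444445
[468.44903696   3.61471706   3.        ]
```

View pics/w25.png

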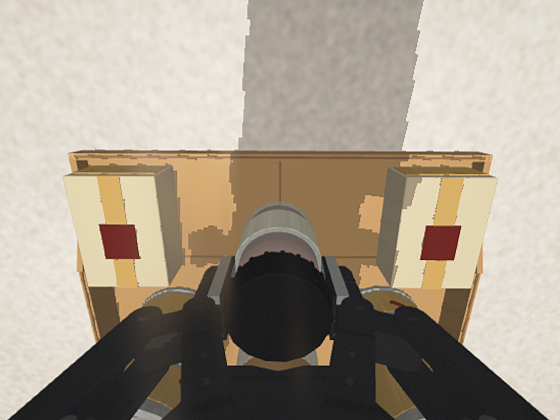

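View pics/d16.png

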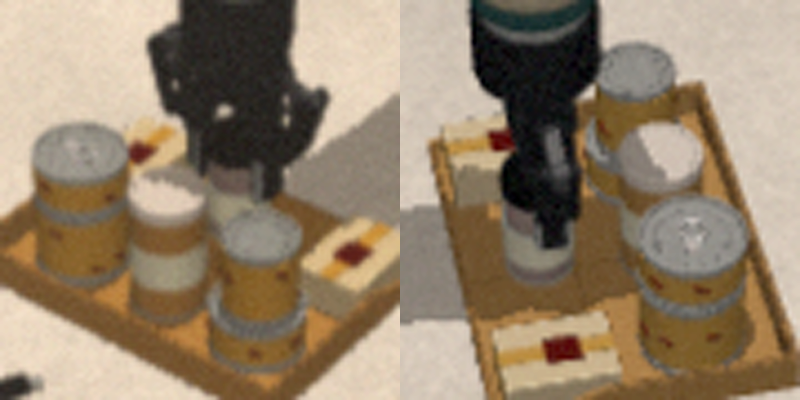

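```bash
python3 -m handwheel '-1 4 0 0.8 0 0 0;-1 4 0 0.3 0 0 0;-1 2 0 0 0 0 0;-1 0 0 0 0 0 0;-1 0 0 0 0 0 0'; python3 - <<'E'
from h import *
go(511,9.6,49.1,1.685)
E
```

```text
clock: 42.65
eef_pos: [512.6, 9.9, 49.1]
tool_rot: [-2.002, 1.566, -0.319]
force: [-0.4, -0.1, 1.1]
width: 43.7
t 42.65 P [512.6   9.9  49.1] jaw 1.684 w 43.7 F [-0.4 -0.1  1.1] tilt x [ 0.004 -0.001 -1.   ]
shift tool [-0.   1.6 -0.1] norm 1.6
rotvec tool [-0.001 -0.002  0.004] goal jaw 1.685
```

```bash
python3 -m handwheel '-1 0.5 1 0 0 0 0;-1 1 0 0 0 0 0;-1 1 0 0 0 0 0'; python3 -m handwheel '0 0 0 0 0 0 0;0.5 0 0 0 0 0 0;1 0 0 0 0 0 0;1 0 0 0 0 0 0;1 0 0 0 0 0 0;1 0 0 0 0 0 0;1 -15 0 0 0 0 0;1 -25 0 0 0 0 0;1 -30 0 0 0 0 0;1 -30 0 0 0 0 0'; python3 -m handwheel '1 -20 0 0 0 0 0;1 -10 0 0 0 0 0;1 0 0 0 0 0 0;1 0 0 0 0 0 0';python3 - <<'E'
from h import *
im,p=snap('wrist','w26.png'); np.save('w26.npy',p,allow_pickle=True)
crops('d17.png',(560,12,50),r=45,s=6)
go(511,9.6,49.1,1.685)
E
```

```text
clock: 42.95
eef_pos: [512.5, 9.9, 49.0]
tool_rot: [-1.889, 1.564, -0.205]
force: [-2.2, 0.6, 12.2]
width: 43.9
clock: 43.95
eef_pos: [508.6, 10.0, 147.7]
tool_rot: [1.989, 1.567, -2.61]
force: [0.4, 0.2, 0.1]
width: 85.5
clock: 44.35
eef_pos: [510.3, 10.0, 181.7]
tool_rot: [-2.192, 1.567, -0.508]
force: [0.2, -0.1, -0.2]
width: 85.6
scene crop off 238 176
scale 4.444444444444445
side crop off 236 160
scale 4.444444444444445
t 44.5 P [509.9  10.  181.2] jaw 1.684 w 85.4 F [ 0.2  0.6 -0.9] tilt x [ 0.001 -0.002 -1.   ]
shift tool [132.1  -0.8  -0.3] norm 132.1
rotvec tool [-0.001 -0.002  0.001] goal jaw 1.685
```

View pics/w26.png

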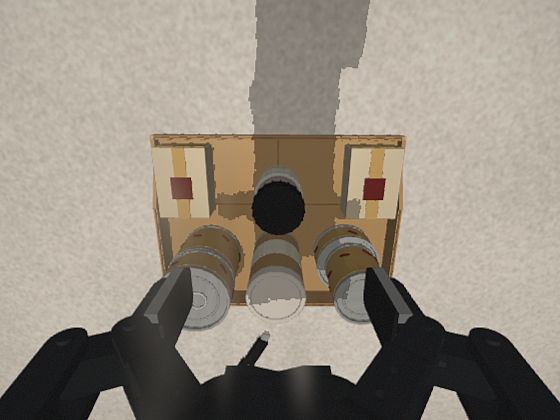

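View pics/d17.png

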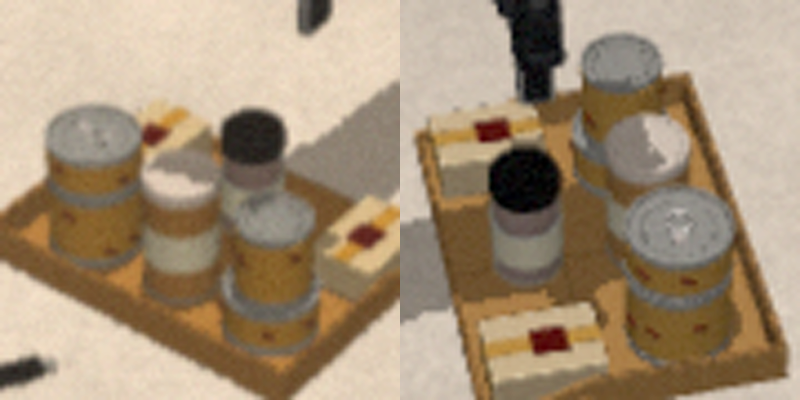

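```bash
python3 -m handwheel '1 -25 15 0 0 0 0;1 -25 20 0 0 0 0;1 -20 20 0 0 0 0;1 -5 5 0 0 0 0;1 0 0 0 0 0 0;1 0 0 0 0 0 0';python3 - <<'E'
from h import *
a,_=snap('scene','scene1.png'); b,_=snap('side','side1.png')
for x,n in ((a,'scene0'),(b,'side0')):
    o=cv2.imread('pics/'+n+'.png')
    print(n,[(k,int(cv2.absdiff(x,o)[v-8:v+8,u-8:u+8].mean())) for k,u,v in (([('knife',224,265),('tape',181,158),('big',448,300)] if n=='scene0' else [('knife',362,216),('tape',295,400),('big',252,97)]))])
E
```

```text
clock: 45.1
eef_pos: [447.2, 3.4, 252.4]
tool_rot: [1.643, 1.562, -2.956]
force: [-0.5, 0.1, 0.1]
width: 85.5
scene0 [('knife', 2), ('tape', 2), ('big', 2)]
side0 [('knife', 2), ('tape', 2), ('big', 11)]
```

View pics/scene1.png

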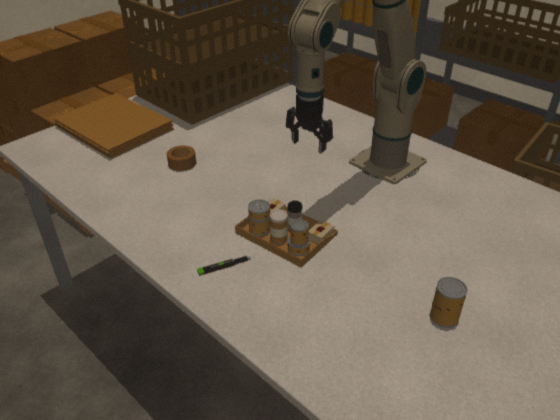

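```bash
python3 - <<'E'
from h import *
print(ctrl.finish_job())
E
```

```text
the job is handed in; nothing more can be done
None
```

The tray is packed and handed in at about 45 s. In the order asked, I put the flat tin on the bean can, then the small can on the packed tin. Then I stood the tall tube midway between them and the spice jar on the floor in front of it. All four are upright and released, and the gripper was clear of everything at hand-in.

- **Flat tin on the bean can:** centred to within about 1 mm in the side view.
- **Small can on the packed tin:** the wrist camera puts it about 1.4 mm off centre, mostly along the row. The scene view suggested up to 2 mm.
- **Tall tube:** about 1–2 mm off the row line and about 1 mm off the midpoint. The wrist picture taken along the row gave uneven gaps to the two stacks (75 and 69 mm). I put that down to the wrist camera, which reads 3–5 mm off along that axis, because the fixed views agreed on the midpoint.
- **Spice jar:** centred on the tube within about 1–2 mm and about 80 mm in front of it.
- **Other items:** the knife and tape roll match the first pictures in both fixed views. The big can matches in the scene view. Its patch in the side view differed, which I put down to the arm and its shadow having moved, but did not check further. I saw no sign that the packed tins had shifted. The highest wrist force I saw was about 12 N, while pressing the jar down.

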